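Seat the new cleaning roller in its two slots

ROBOT

A 6-joint arm with a two-finger parallel gripper is mounted at the origin on the work surface. World frame = base frame: x ahead of the robot, y to its left, z up, the work surface at z = 0. Lengths are in m, angles in rad, forces in N, time in s.
With the tool pointing down it reaches from about 0.3 to 0.875 m from the base axis. Payload 6.4 kg.
Tool frame: the origin (TCP) lies between the finger pads; the fingertips stand 25 mm ahead of it and the grasp point (between the pads) lies 6 mm ahead of it; y points along the fingers, x is the direction in which the jaws open and shut, and the axes are right-handed (so a half turn about y gives the same grasp; the last joint's range is limited). The gripper opens to 85 mm and grips with 20 to 120 N. Pads are 22 mm wide; open, the fingers measure 114 mm over their backs; the gripper's body (76 mm by 85 mm) begins 54 mm behind the grasp point. The pads swing forward as they close: fully open they stand 13 mm farther back than shut.
Start: joints at [-1.439, 0.181, 1.607, -0, 1.354, -0.206], TCP at [0.191, -0.543, 0.232] pointing down, gripper open.
Joint ranges: [-2.99, 2.99], [-0.89, 2.07], [0.3, 2.58], [-1.14, 4.28], [0, 2.63], [-3.12, 3.12]. Speed limits (rad/s): [2.57, 2.57, 3.01, 3.14, 3.14, 3.14].

INTERFACE

Orientations are given as a unit quaternion [w, x, y, z].
In Python, from bench import ctrl, vision, ticket, find_in, regions_of, pinpoint gives the robot as it stands.
- The arm moves only by the tool apply_moves, never from a script. Its argument "increments" is a list of rows, each an object of numbers: "x", "y", "z": the shift along the tool's x, y, z in cm; "ax", "ay", "az": the turn, a rotation vector about the tool's x, y, z in rad; "grip": the closure, from 0 (fully open) to 1 (shut). A call has 1 to 12 rows; each row is the pose to reach, as a shift and turn from the pose measured when the call began, along the tool's axes at that moment; what a row does not reach only later rows make up. A row lasts 1/8 s, in which the tool goes at most 62.5 mm and 10.7 degrees, less where a joint would pass 70% of its speed; a pose out of reach is approached as far as the arm can. A call with a gripper value outside its range is refused whole. The fingers move at their own pace and stop on an object; the grip force is fixed at half the most. Time passes only in rows, so rows that repeat a pose let the fingers close. It gives the time, the measured TCP pose, the force and the opening at its end, in the units of the state.
- ctrl.get_obs(): the state, without advancing time (a new reading comes with each control period).
- vision.camera(name): name is "side" or "top" or "wrist"; returns the picture (480x640x3 uint8, red, green, blue); there is no depth.
- vision.camera_params(name): a dict with "intrinsics" (3x3 intrinsics, pixels), "R" (3x3) and "t" (3): a world point X has camera coordinates R X + t. Camera axes: x right, y down, z forward; pixel columns grow to the right and rows downward; lengths in m; the calibration is good to about 2 mm. A picture is of the moment at which its call begins: read the wrist's pose just before it. camera_params takes no time and is no camera call; for the wrist camera it gives the pose at the moment of the call.
- ticket.hand_in(): hands the job in, once; it reports no verdict.
Trained networks look in the newest picture that a camera, given by its name, has taken for a name from the list of things; names that differ only in an ending like _2 or _b are one class to them, and where a whole thing is asked for, a point or a joint stands for the part that bears it (a point fixed in the world has none). Each returns a list of dicts, best first, with "p" (0 to 1); they miss things now and then, are a little off and sometimes report something else, mostly with a low value. They report only what shows in the picture. A call takes as long as a camera call. They do not tell look-alikes from the thing itself.
- find_in(camera, query): "rect" ([centre column, centre row, width, height] in pixels, round what is visible of it).
- regions_of(camera, query): "mask" (480x640 bool, what is visible of it) and "rect" ([centre column, centre row, width, height] in pixels, round what is visible of it).
- pinpoint(camera, query): "xy" ([column, row] in pixels: a listed point, or the origin of a listed thing).
The state is a dict: "time_s": time; "q": joint angles; "dq": joint speeds; "joint_efforts": joint torques, N m; "eef_pos": TCP position; "eef_rot": TCP orientation; "wrist_force": force on the tool from outside, world axes, zero at the start; "torque": the same for the moment, N m; "opening": opening from 0.0 (shut) to 1.0 (fully open).
Only numpy, scipy, OpenCV 4.12 (cv2) and the standard library are available. Lean on these libraries where they do the work, as an engineer would, in place of code of your own. Each camera call takes 0.05 s, during which the arm holds its last target.

TASK

Take the blue roller out of its black rest and fit it into the open circuit-board cleaner: lower its steel shaft into the two slots and push it down past the sprung pads, gently, by feel, until both shaft ends are fully home on the bearing blocks and both red seat sensors are pressed. Let go of it, and leave the worn grey roller and the other things on the bench where they are.

Things in the scene. Friction and masses are not known exactly. Their poses are not given: they have to be found in the camera images.
- roller_center (a point): Centre of the blue roller to be fitted, on its axis. A blue sleeve 32 mm in diameter, 76 mm long, on a steel shaft 10 mm in diameter, 136 mm long; about 0.28 kg. Its y axis runs along the shaft; both ends are alike, so it may go in either way round. It starts level in the black rest, axis 60 mm above the bench.
- end_a (a point): Point on the blue roller's axis 55 mm from its centre towards its own +y: the part of the shaft that lies in a slot.
- end_b (a point): The same on the other end, 55 mm from the centre towards its own -y.
- mouth_left (a point): Centre of the top of the slot in the cheek at y = +55 mm, 105 mm above the bench. The slot is open upwards, 11.5 mm wide in x, its upper 8 mm flaring at 45 degrees to 27.5 mm. At its bottom is a brass bearing block with a flat top, on which the shaft rests when home (both blocks are at one height).
- mouth_right (a point): The same in the cheek at y = -55 mm. In both slots a black sprung pad on the +x side squeezes the shaft from 11 mm below the mouth downwards: it does not drop in but must be pushed (about 5 to 15 N in all, unequal at the ends), and stays where it is left, even crooked. On the blocks the resistance rises steeply.
- rest: Fixed black rest, 210 x 170 mm, origin under its centre. It has two pairs of notched posts 60 mm either side of the centre line along y, tops 61 mm above the bench, the notches 14 mm wide and 6 mm deep; the blue roller lies in the pair at its x = -50 mm, the worn one in the pair at x = +50 mm.
- old_center (a point): Centre of the worn grey roller, of the same size, which stays in the rest.
- solvent: White plastic bottle, 48 mm in diameter, 130 mm tall, origin under it. Leave alone.
- flux_jar: Small amber jar, 52 mm in diameter, 50 mm tall, origin under it. Leave alone.
- driver: Screwdriver with an orange handle lying on the bench. Leave alone.
- parts_bin: Yellow open bin, 100 x 140 x 50 mm, origin under it. Leave alone.
- board: Green circuit board, 80 x 100 mm, 16 mm high with its components, lying flat. Leave alone.
- cup: Grey cup, 70 mm in diameter, 90 mm tall. Leave alone.
- cleaner: The fixed open cleaner; origin on the bench under its centre, y along the fitted shaft. White base plate 190 x 190 x 20 mm; on it two aluminium cheeks, 14 mm thick, 80 mm long in x, centred at y = +-55 mm, tops 105 mm above the bench; outside each a green housing as high, to y = +-93 mm. Free space between the cheeks down to 30 mm above the bench, but for a brass bar 8 mm wide in x below the roller.
- roller: The blue roller as a whole; origin at its centre, y along the shaft.
- slots_mid (a point): Midway between the two slot mouths, 105 mm above the bench; y along the fitted shaft, z up. The fitted roller is centred below it, its sleeve 10 mm clear of each cheek. Fully home, its axis lies 20 to 44 mm below this point, level: the brass bearing blocks in the slots are set to another height each time, which is not reported and must be felt. Do not press down with more than 30 N.
- sensor_left (a joint): Red seat sensor, a 4 mm wide pin in the block at y = +55 mm. Reads (in m) how far it is pressed down: 0 free, standing 4 mm proud of the block; 0.004 when the shaft end is fully home. Its spring takes under 1 N.
- sensor_right (a joint): The same in the block at y = -55 mm.
There are look-alikes about, which are no part of the job. Of the things shaped like the roller, the blue one is meant.

How it is judged:
On the way, in this order (a step that is already met when the one before it is completed fails the run):
1. the blue roller is lifted clear of its rest (height (world z) of roller_center above 0.085 m and contact force between roller and rest below 0.01 N), for 0.2 s.
2. both shaft ends are home on the bearing blocks, evenly (value of joint each of sensor_left, sensor_right above 0.0025 m and z of each of end_a, end_b in the frame of slots_mid below -0.015 m and horizontal distance between roller_center and slots_mid below 0.009 m and angle between the y axis of roller and the y axis of cleaner, either way round below 0.05 rad), for 0.2 s.
At the end, for the whole second after the job is handed in: Both shaft ends of the blue roller lie in the slots, both seat sensors pressed more than 2.5 mm (ends within 1.5 mm of the blocks), the roller centred within 9 mm, in line with the slots within 0.05 rad, at rest, released; the worn roller in its place (15 mm) (all of step 2 and linear speed of roller below 0.02 m/s and distance of old_center from where it was at the start of the episode below 0.015 m); the robot touches nothing.
It fails at once if the roller is forced: its contacts with the cleaner sum to more than 60 N (the pads' squeeze is about 25 N of this, the rest is the push on the blocks) (contact force between roller and cleaner above 60 N).
It fails at once if the robot pushes on the cleaner itself with more than 25 N (contact force between any of the fingers, the arm and cleaner above 25 N).
It fails at once if the worn roller or a bystander is moved by more than 30 mm (distance of any of old_center, solvent, flux_jar, driver, parts_bin, board, cup from where it was at the start of the episode above 0.03 m).
It also fails if it takes over 64 s, if anything falls off the work surface, if the arm or the gripper's body presses on something with over 40 N, if the wrist force passes 120 N, or if a joint passes its speed limit or range.

## Working session

There is one attempt and no reset: what is moved stays moved. The work goes in short steps, Python scripts to look and compute and a tool call to move; the robot and the scene stay as the last step left them, time stands still between calls to the robot, and variables do not carry over. Pictures are saved under pics/ and viewed, and the job is handed in when it is done.

Besides the shell and the picture viewer there is one more tool, called after ">>>" as name(argument=value, ...) on one line, values as JSON. apply_moves: Moves the arm, as the interface text tells. Its arguments: {"type":"object","properties":{"increments":{"type":"array","items":{"type":"object","properties":{"x":{"type":"number"},"y":{"type":"number"},"z":{"type":"number"},"ax":{"type":"number"},"ay":{"type":"number"},"az":{"type":"number"},"grip":{"type":"number"}}}}},"required":["increments"]}

```bash
mkdir -p pics; ls; python3 - <<'E'
from bench import ctrl, vision, find_in, pinpoint
import cv2
o=ctrl.get_obs()
print({k:o[k] for k in ('time_s','eef_pos','eef_rot','wrist_force','opening')})
for c in ('side','top','wrist'):
    im=vision.camera(c); cv2.imwrite(f'pics/{c}0.png',im[:,:,::-1])
    p=vision.camera_params(c); print(c,p)
for c in ('side','top'):
    for q in ('roller_center','end_a','end_b','old_center','mouth_left','mouth_right','slots_mid','rest','cleaner'):
        print(c,q,[(round(d['p'],2),[round(float(v),1) for v in d['xy']]) for d in pinpoint(c,q)[:3]])
E
```

```text
pics
{'time_s': 0.0, 'eef_pos': array([ 0.19050904, -0.54194626,  0.2314875 ]), 'eef_rot': array([ 0.57739321, -0.57648287,  0.40925055, -0.4084098 ]), 'wrist_force': array([0.3680849 , 0.90163608, 0.61546469]), 'opening': 1.0028180839214358}
side {'intrinsics': array([[605.20830299,   0.        , 318.45411758],
       [  0.        , 605.20830299, 233.24458223],
       [  0.        ,   0.        ,   1.        ]]), 'R': array([[-0.87686616, -0.48072104,  0.00360726],
       [-0.26734081,  0.48138306, -0.83474502],
       [ 0.39954302, -0.73292403, -0.55062487]]), 't': array([0.39913519, 0.23638191, 1.15075255])}
top {'intrinsics': array([[524.06209629,   0.        , 318.09647712],
       [  0.        , 524.06209629, 239.22974316],
       [  0.        ,   0.        ,   1.        ]]), 'R': array([[-0.00478525, -0.9999872 ,  0.0016454 ],
       [-0.98348826,  0.00440861, -0.18091825],
       [ 0.18090868, -0.00248397, -0.98349676]]), 't': array([-0.06618713,  0.51423292,  1.45031853])}
wrist {'intrinsics': array([[432.12217672,   0.        , 315.20538953],
       [  0.        , 432.12217
[... 739 characters left out ...]
(0.87, [236.4, 288.1])]
side rest [(0.88, [319.6, 235.3])]
side cleaner [(0.84, [241.1, 331.7]), (0.45, [248.7, 207.6])]
top roller_center [(0.94, [203.6, 324.9]), (0.7, [469.8, 325.4]), (0.69, [356.1, 302.6])]
top end_a [(0.94, [483.8, 310.4]), (0.91, [457.6, 342.0]), (0.9, [423.4, 351.2])]
top end_b [(0.94, [483.8, 310.4]), (0.91, [457.6, 342.0]), (0.9, [423.4, 351.2])]
top old_center [(0.9, [360.8, 205.7])]
top mouth_left [(0.81, [198.8, 226.4])]
top mouth_right [(0.73, [241.3, 238.9]), (0.57, [355.6, 231.2]), (0.49, [293.6, 179.0])]
top slots_mid [(0.66, [225.2, 235.4])]
top rest [(0.88, [354.5, 226.8])]
top cleaner [(0.56, [228.6, 238.2]), (0.35, [360.1, 245.8]), (0.22, [239.5, 241.9])]
```

View pics/side0.png

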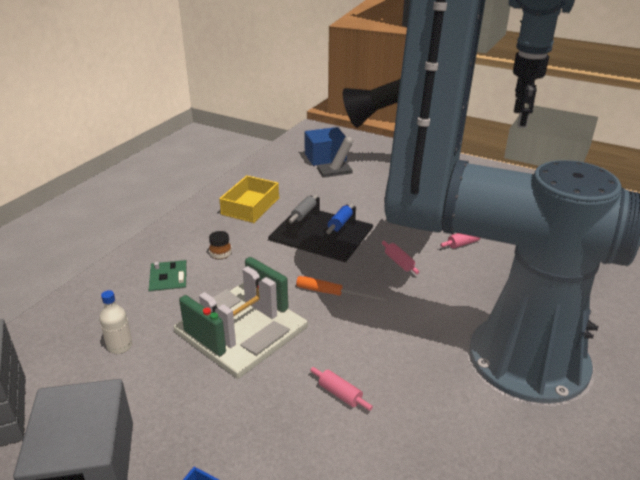

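View pics/top0.png

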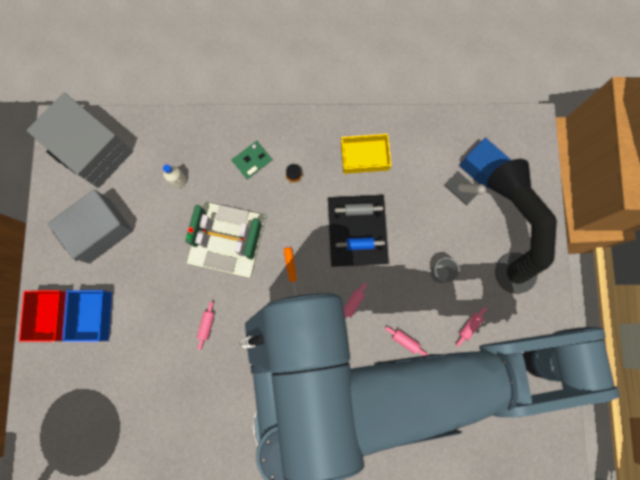

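View pics/wrist0.png

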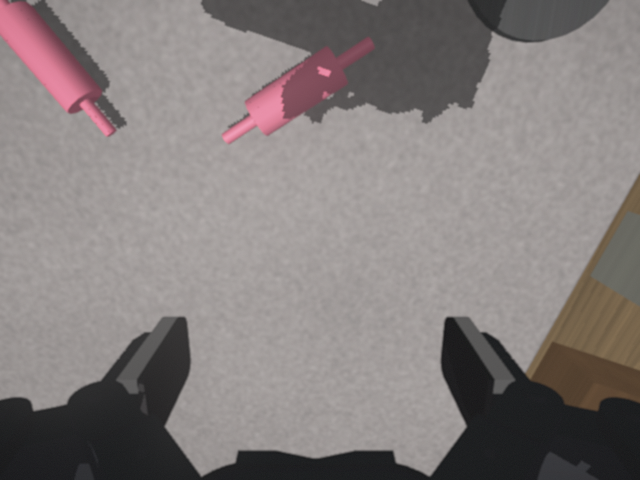

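```bash
cat > h.py <<'E'
import numpy as np, cv2
from scipy.spatial.transform import Rotation as Ro
from bench import ctrl, vision, find_in, pinpoint, regions_of
def ray(p,uv):
    d=np.linalg.inv(p['intrinsics'])@np.array([uv[0],uv[1],1.])
    R=p['R'];return -R.T@p['t'], R.T@d
def atz(p,uv,z):
    c,d=ray(p,uv);return c+d*(z-c[2])/d[2]
def tri(l):
    A=np.zeros((3,3));b=np.zeros(3)
    for p,uv in l:
        c,d=ray(p,uv);d=d/np.linalg.norm(d);M=np.eye(3)-np.outer(d,d);A+=M;b+=M@c
    return np.linalg.solve(A,b)
def proj(p,X):
    v=p['intrinsics']@(p['R']@np.asarray(X)+p['t']);return v[:2]/v[2]
def rot():
    w=ctrl.get_obs()['eef_rot'];return Ro.from_quat([w[1],w[2],w[3],w[0]])
def move(target,yaxis=None):
    """tool increments to reach target with tool down and tool y along yaxis (world angle)"""
    o=ctrl.get_obs();r=rot();d=r.inv().apply(np.array(target)-o['eef_pos'])*100
    out=[d.round(2)]
    if yaxis is not None:
        best=None
        for s in (0,np.pi):
            y=np.array([np.cos(yaxis+s),np.sin(yaxis+s),0]);z=np.array([0,0,-1.]);x=np.cross(y,z)
            v=(r.inv()*Ro.from_matrix(np.stack([x,y,z],1))).as_rotvec()
            out.append(v.round(3))
    return out
E
python3 - <<'E'
from h import *
pt=vision.camera_params('top');ps=vision.camera_params('side')
for n,uv,z in (('blue',(361,243),.06),('mid',(225.2,235.4),.105),('ml',(198.8,226.4),.105),('mr',(241.3,238.9),.105),('old',(360.8,210),.06)): print(n,atz(pt,uv,z).round(3))
print('mid',tri([(pt,(225.2,235.4)),(ps,(236.4,288.1))]),'ml',tri([(pt,(198.8,226.4)),(ps,(216.3,300.1))]),'mr',tri([(pt,(241.3,238.9)),(ps,(259.7,276.2))]))
for n,uv in(('m',(236.4,288.1)),('l',(216.3,300.1)),('r',(259.7,276.2)),): print(atz(ps,uv,.105).round(3))
print('blue s',atz(ps,(341,218),.06).round(3))
print(rot().as_matrix().round(3))
c=pt['t'];print(proj(pt,[.5,0,0]))
x,y,w,h=180,190,220,90
im=cv2.imread('pics/top0.png');cv2.imwrite('pics/topc.png',cv2.resize(im[y:y+h,x:x+w],None,fx=3.6,fy=3.6,interpolation=cv2.INTER_CUBIC))
E
```

```text
blue [ 0.5  -0.19  0.06]
mid [0.515 0.187 0.105]
ml [0.541 0.26  0.105]
mr [0.505 0.142 0.105]
old [ 0.596 -0.191  0.06 ]
mid [0.52292408 0.19144244 0.09773749] ml [0.5348302  0.25600166 0.11331447] mr [0.50716655 0.14349745 0.10172636]
[0.525 0.2   0.105]
[0.537 0.247 0.105]
[0.506 0.147 0.105]
blue s [ 0.496 -0.187  0.06 ]
[[ 0.331 -0.     0.943]
 [-0.943 -0.     0.331]
 [ 0.    -1.    -0.   ]]
[294.77048793 246.87884147]
```

View pics/topc.png

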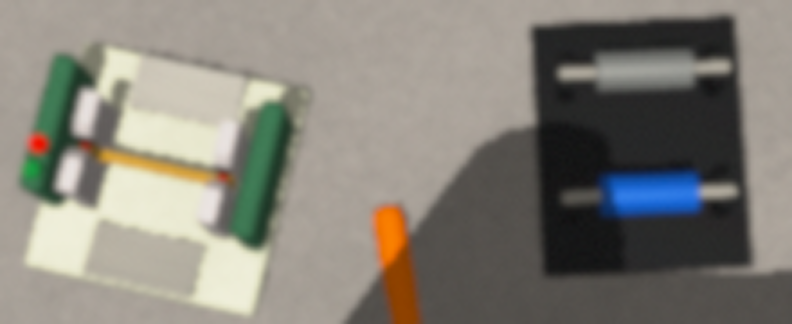

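```bash
python3 - <<'E'
import re
s=open('h.py').read()
i=s.index("        for s in");j=s.index("    return out")
s=s[:i]+'''        for s in (0,np.pi):
            z=np.array([np.cos(yaxis+s),np.sin(yaxis+s),0]);y=np.array([0,0,-1.]);x=np.cross(y,z)
            v=(r.inv()*Ro.from_matrix(np.stack([x,y,z],1))).as_rotvec()
            out.append(v.round(3))
'''+s[j:]
open('h.py','w').write(s)
E
python3 - <<'E'
from h import *
p=vision.camera_params('wrist');print('cam',-p['R'].T@p['t'],p['R'][2])
print(move([.47,-.19,.24],np.deg2rad(92.4)))
E
```

```text
cam [ 0.26073292 -0.5179581   0.37416158] [-0.27857968 -0.09876237 -0.9553216 ]
[array([-24.  ,  -0.76,  38.05]), array([ 0.   , -1.275,  0.   ]), array([-0.   ,  1.867,  0.   ])]
```

```bash
python3 - <<'E'
from h import *
print(move([.5,-.19,.24],np.deg2rad(92.4)))
E
```

```text
[array([-23.  ,  -0.76,  40.88]), array([ 0.   , -1.275,  0.   ]), array([-0.   ,  1.867,  0.   ])]
```

>>> apply_moves(increments=[{"x": -2.9, "y": -0.4, "z": 5.1, "ay": -0.16}, {"x": -5.8, "y": -0.8, "z": 10.2, "ay": -0.32}, {"x": -8.6, "y": -0.8, "z": 15.3, "ay": -0.48}, {"x": -11.5, "y": -0.8, "z": 20.4, "ay": -0.64}, {"x": -14.4, "y": -0.8, "z": 25.5, "ay": -0.8}, {"x": -17.3, "y": -0.8, "z": 30.7, "ay": -0.96}, {"x": -20.1, "y": -0.8, "z": 35.8, "ay": -1.12}, {"x": -23, "y": -0.8, "z": 40.9, "ay": -1.275}, {"x": -23, "y": -0.8, "z": 40.9, "ay": -1.275}, {"x": -23, "y": -0.8, "z": 40.9, "ay": -1.275}, {"x": -23, "y": -0.8, "z": 40.9, "ay": -1.275}])

```text
invalid input
```

```bash
python3 - <<'E'
from h import *
p=vision.camera_params('wrist');im=vision.camera('wrist');cv2.imwrite('pics/w1.png',im[:,:,::-1])
for q in ('roller_center','end_a','old_center'):
    for d in pinpoint('wrist',q)[:4]: print(q,round(d['p'],2),d['xy'],atz(p,d['xy'],.06))
hsv=cv2.cvtColor(im,cv2.COLOR_RGB2HSV)
m=cv2.inRange(hsv,(100,120,40),(130,255,255));n,l,st,c=cv2.connectedComponentsWithStats(m);k=1+st[1:,4].argmax();print(st[k],c[k])
o=ctrl.get_obs();print(o['eef_pos'],o['q'],o['time_s']);print(rot().as_matrix().round(3))
t=vision.camera('side');cv2.imwrite('pics/s1.png',t[:,:,::-1])
E
```

```text
roller_center 0.93 [293.8, 91.1] [ 0.26558992 -0.50101785  0.06      ]
roller_center 0.63 [47.7, 55.5] [ 0.2323451  -0.33786751  0.06      ]
end_a 0.89 [103.0, 121.4] [ 0.20228422 -0.38118389  0.06      ]
end_a 0.71 [237.4, 129.1] [ 0.22841377 -0.47154037  0.06      ]
end_a 0.6 [353.7, 53.3] [ 0.30165341 -0.53134927  0.06      ]Traceback (most recent call last):
  File "<stdin>", line 6, in <module>
ValueError: attempt to get argmax of an empty sequence
```

View pics/w1.png

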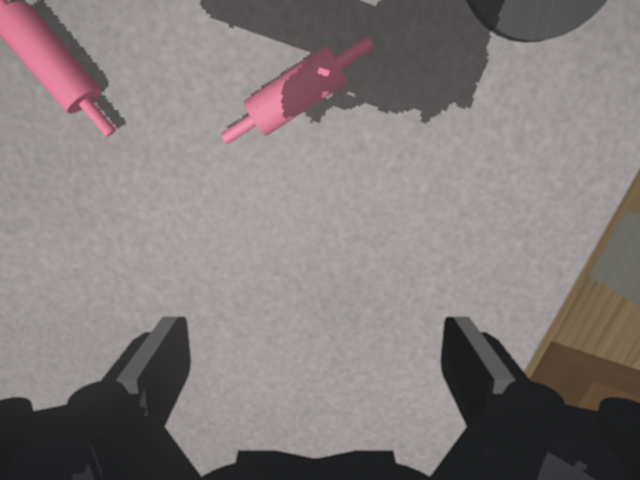

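The picture is unchanged: the move was refused, so I'm sending it again with every key filled in.

>>> apply_moves(increments=[{"x": -2.9, "y": -0.4, "z": 5.1, "ax": 0, "ay": -0.16, "az": 0, "grip": 0}, {"x": -5.8, "y": -0.8, "z": 10.2, "ax": 0, "ay": -0.32, "az": 0, "grip": 0}, {"x": -8.6, "y": -0.8, "z": 15.3, "ax": 0, "ay": -0.48, "az": 0, "grip": 0}, {"x": -11.5, "y": -0.8, "z": 20.4, "ax": 0, "ay": -0.64, "az": 0, "grip": 0}, {"x": -14.4, "y": -0.8, "z": 25.5, "ax": 0, "ay": -0.8, "az": 0, "grip": 0}, {"x": -17.3, "y": -0.8, "z": 30.7, "ax": 0, "ay": -0.96, "az": 0, "grip": 0}, {"x": -20.1, "y": -0.8, "z": 35.8, "ax": 0, "ay": -1.12, "az": 0, "grip": 0}, {"x": -23, "y": -0.8, "z": 40.9, "ax": 0, "ay": -1.275, "az": 0, "grip": 0}, {"x": -23, "y": -0.8, "z": 40.9, "ax": 0, "ay": -1.275, "az": 0, "grip": 0}, {"x": -23, "y": -0.8, "z": 40.9, "ax": 0, "ay": -1.275, "az": 0, "grip": 0}, {"x": -23, "y": -0.8, "z": 40.9, "ax": 0, "ay": -1.275, "az": 0, "grip": 0}])

```text
time_s: 2.62
eef_pos: [0.4996, -0.1911, 0.2404]
eef_rot: [-0.707, 0.707, 0.014, -0.014]
wrist_force: [-0.3, 0.5, -0.7]
opening: 0.998
```

```bash
cat > look.py <<'E'
import sys
from h import *
n=sys.argv[1]
o=ctrl.get_obs();print(o['eef_pos'],o['q'].round(3),o['time_s'],o['opening'],o['wrist_force'].round(2),o['torque'].round(3));print(rot().as_matrix().round(3))
p=vision.camera_params('wrist');im=vision.camera('wrist');cv2.imwrite(f'pics/{n}.png',im[:,:,::-1])
zz={'roller_center':.06,'end_a':.06,'old_center':.06,'slots_mid':.105,'mouth_left':.105,'mouth_right':.105}
for q in sys.argv[2:]:
    for d in pinpoint('wrist',q)[:4]: print(q,round(d['p'],2),d['xy'],atz(p,d['xy'],zz[q]).round(4))
hsv=cv2.cvtColor(im,cv2.COLOR_RGB2HSV)
m=cv2.inRange(hsv,(100,120,40),(130,255,255));k,l,st,c=cv2.connectedComponentsWithStats(m)
if k>1:
    k=1+st[1:,4].argmax();print('blue',st[k],c[k])
    r=cv2.minAreaRect(cv2.findContours((l==k).astype('uint8'),0,2)[0][0]);print(r,atz(p,r[0],.065))
E
python3 look.py w2 roller_center end_a old_center
```

```text
[ 0.4995868  -0.19105519  0.24038403] [-0.587  0.084  1.699 -0.     1.359 -0.627] 2.625 0.9983850526415003 [-0.25  0.55 -0.73] [-0.026  0.049 -0.01 ]
[[ 0.999 -0.    -0.04 ]
 [ 0.04  -0.     0.999]
 [-0.    -1.    -0.   ]]
roller_center 0.78 [18.4, 313.6] [ 0.2575 -0.2888  0.06  ]
roller_center 0.62 [116.6, 160.0] [ 0.3506 -0.1598  0.06  ]
roller_center 0.59 [315.8, 201.1] [ 0.4987 -0.1849  0.06  ]
end_a 0.95 [55.5, 120.0] [ 0.3095 -0.1329  0.06  ]
end_a 0.9 [172.2, 193.8] [ 0.3901 -0.1835  0.06  ]
end_a 0.84 [45.4, 272.5] [ 0.2851 -0.2514  0.06  ]
end_a 0.78 [316.0, 269.8] [ 0.5011 -0.2406  0.06  ]
old_center 0.71 [445.5, 200.8] [ 0.5971 -0.1808  0.06  ]
blue [ 293  149   44  108 4470] [314.44519016 201.63064877]
((314.5, 202.5), (107.0, 43.0), 90.0) [ 0.49774582 -0.18492917  0.065     ]
```

View pics/w2.png

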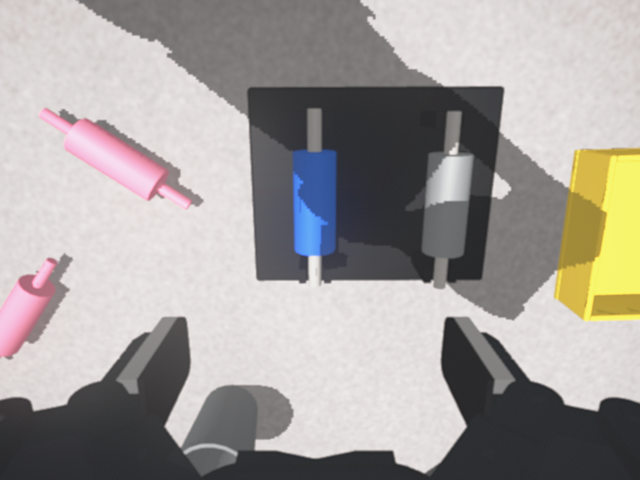

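```bash
python3 - <<'E'
from h import *
p=vision.camera_params('wrist')
a=atz(p,(314.2,108),.063);b=atz(p,(315.3,287),.063);print(a,b,np.linalg.norm(a-b),np.degrees(np.arctan2(*(a-b)[[1,0]])))
print(move([.4985,-.1865,.066],np.deg2rad(92)))
E
```

```text
[ 0.49512974 -0.1172644   0.063     ] [ 0.50130746 -0.2541021   0.063     ] 0.13697707736004083 92.58493654262892
[array([-0.11, 17.44,  0.45]), array([0.   , 0.005, 0.   ]), array([ 0.   , -3.136, -0.   ])]
```

The wrist view shows the blue roller at (315,201). The shaft measures 137 mm, which matches the given size, and it lies at 92.6°. Descending.

>>> apply_moves(increments=[{"x": -0.1, "y": 4.5, "z": 0.5, "ax": 0, "ay": 0, "az": 0, "grip": 0}, {"x": -0.1, "y": 9, "z": 0.5, "ax": 0, "ay": 0, "az": 0, "grip": 0}, {"x": -0.1, "y": 13, "z": 0.5, "ax": 0, "ay": 0, "az": 0, "grip": 0}, {"x": -0.1, "y": 16, "z": 0.5, "ax": 0, "ay": 0, "az": 0, "grip": 0}, {"x": -0.1, "y": 17.4, "z": 0.5, "ax": 0, "ay": 0, "az": 0, "grip": 0}, {"x": -0.1, "y": 17.4, "z": 0.5, "ax": 0, "ay": 0, "az": 0, "grip": 0}, {"x": -0.1, "y": 17.4, "z": 0.5, "ax": 0, "ay": 0, "az": 0, "grip": 0}])

```text
time_s: 3.7
eef_pos: [0.4995, -0.1867, 0.0678]
eef_rot: [-0.706, 0.707, 0.015, -0.013]
wrist_force: [0.3, 0.6, -0.4]
opening: 1.002
```

```bash
python3 look.py w3 end_a
```

```text
[ 0.49950944 -0.18672882  0.06783968] [-0.58   0.3    1.833 -0.     1.007 -0.62 ] 3.7 1.0020499068996986 [ 0.32  0.62 -0.37] [-0.032  0.025 -0.003]
[[ 0.999  0.002 -0.04 ]
 [ 0.04  -0.001  0.999]
 [ 0.002 -1.    -0.001]]
end_a 0.85 [62.4, 273.3] [ 0.4042 -0.1747  0.06  ]
end_a 0.84 [317.4, 427.8] [ 0.5015 -0.2404  0.06  ]
end_a 0.71 [309.8, 159.1] [ 0.4944 -0.1292  0.06  ]
blue [  267   203    92   216 17477] [313.08502603 308.37494993]
((312.5, 310.5), (215.0, 91.0), 90.0) [ 0.49739961 -0.1838235   0.065     ]
```

View pics/w3.png

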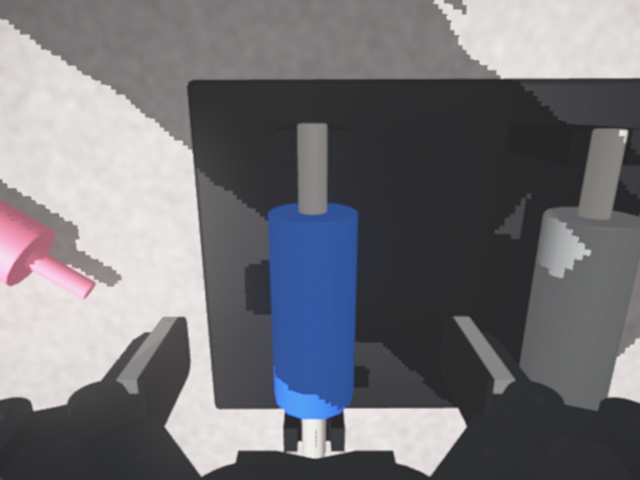

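The roller is between the fingers. I'm nudging a little to centre on it, then closing.

>>> apply_moves(increments=[{"x": -0.15, "y": 0.2, "z": 0.15, "ax": 0, "ay": 0, "az": 0, "grip": 0}, {"x": -0.15, "y": 0.2, "z": 0.15, "ax": 0, "ay": 0, "az": 0, "grip": 0.5}, {"x": -0.15, "y": 0.2, "z": 0.15, "ax": 0, "ay": 0, "az": 0, "grip": 1}, {"x": -0.15, "y": 0.2, "z": 0.15, "ax": 0, "ay": 0, "az": 0, "grip": 1}, {"x": -0.15, "y": 0.2, "z": 0.15, "ax": 0, "ay": 0, "az": 0, "grip": 1}, {"x": -0.15, "y": 0.2, "z": 0.15, "ax": 0, "ay": 0, "az": 0, "grip": 1}, {"x": -0.15, "y": 0.2, "z": 0.15, "ax": 0, "ay": 0, "az": 0, "grip": 1}, {"x": -0.15, "y": 0.2, "z": 0.15, "ax": 0, "ay": 0, "az": 0, "grip": 1}])

```text
time_s: 4.8
eef_pos: [0.4982, -0.1853, 0.0664]
eef_rot: [-0.706, 0.708, 0.015, -0.013]
wrist_force: [-2.4, 0.4, 5.6]
opening: 0.303
```

>>> apply_moves(increments=[{"x": 0, "y": -2, "z": 0, "ax": 0, "ay": 0, "az": 0, "grip": 1}, {"x": 0, "y": -5, "z": 0, "ax": 0, "ay": 0, "az": 0, "grip": 1}, {"x": 0, "y": -9, "z": 0, "ax": 0, "ay": 0, "az": 0, "grip": 1}, {"x": 0, "y": -13, "z": 0, "ax": 0, "ay": 0, "az": 0, "grip": 1}, {"x": 0, "y": -16, "z": 0, "ax": 0, "ay": 0, "az": 0, "grip": 1}, {"x": 0, "y": -16, "z": 0, "ax": 0, "ay": 0, "az": 0, "grip": 1}, {"x": 0, "y": -16, "z": 0, "ax": 0, "ay": 0, "az": 0, "grip": 1}])

```text
time_s: 5.68
eef_pos: [0.4969, -0.1845, 0.2244]
eef_rot: [-0.707, 0.707, 0.014, -0.014]
wrist_force: [-0.3, -0.5, -2.4]
opening: 0.296
```

```bash
python3 look.py w4; python3 - <<'E'
from h import *
print(move([.52,.2,.24],np.deg2rad(73)))
E
```

```text
[ 0.49687255 -0.18447979  0.22442617] [-0.58   0.087  1.728 -0.     1.325 -0.62 ] 5.675 0.2964796200681821 [-0.34 -0.46 -2.43] [0.031 0.017 0.042]
[[ 0.999  0.    -0.04 ]
 [ 0.04  -0.     0.999]
 [ 0.    -1.    -0.   ]]
blue [  271   208    90   217 16449] [315.33643383 312.4516384 ]
((315.5, 316.0), (216.0, 89.0), 90.0) [ 0.49927255 -0.26413907  0.065     ]
[array([ 3.86, -1.59, 38.31]), array([-0.   ,  0.337, -0.001]), array([-1.000e-03, -2.805e+00,  0.000e+00])]
```

View pics/w4.png

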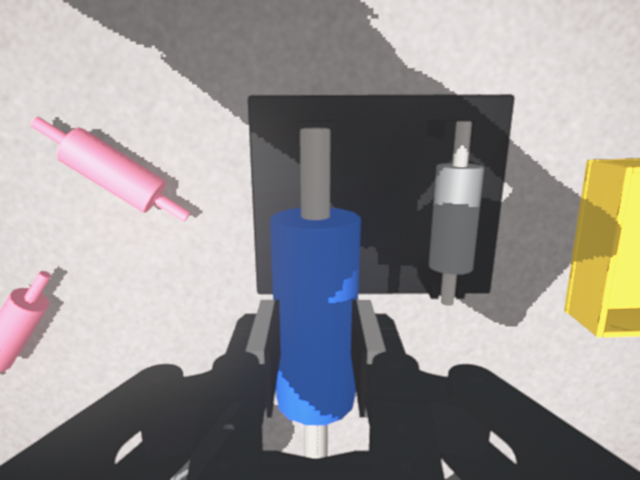

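The picture shows the roller firmly held and level at (315,312). Next I'm going short of the cleaner to look ahead.

```bash
python3 - <<'E'
from h import *
print(move([.492,.105,.28],np.deg2rad(73)))
E
```

```text
[array([ 0.69, -5.59, 28.93]), array([-0.   ,  0.337, -0.001]), array([-1.000e-03, -2.805e+00,  0.000e+00])]
```

>>> apply_moves(increments=[{"x": 0.1, "y": -1, "z": 4, "ax": 0, "ay": 0.06, "az": 0, "grip": 1}, {"x": 0.2, "y": -2, "z": 9, "ax": 0, "ay": 0.12, "az": 0, "grip": 1}, {"x": 0.4, "y": -3, "z": 14, "ax": 0, "ay": 0.18, "az": 0, "grip": 1}, {"x": 0.5, "y": -4, "z": 19, "ax": 0, "ay": 0.24, "az": 0, "grip": 1}, {"x": 0.6, "y": -5, "z": 24, "ax": 0, "ay": 0.3, "az": 0, "grip": 1}, {"x": 0.7, "y": -5.6, "z": 29, "ax": 0, "ay": 0.337, "az": 0, "grip": 1}, {"x": 0.7, "y": -5.6, "z": 29, "ax": 0, "ay": 0.337, "az": 0, "grip": 1}, {"x": 0.7, "y": -5.6, "z": 29, "ax": 0, "ay": 0.337, "az": 0, "grip": 1}])

```text
time_s: 6.72
eef_pos: [0.4914, 0.1055, 0.2785]
eef_rot: [-0.699, 0.7, -0.105, 0.103]
wrist_force: [0.4, 0.3, -1.7]
opening: 0.298
```

```bash
python3 look.py w5 slots_mid mouth_left mouth_right
```

```text
[0.49141742 0.1055073  0.27845769] [-0.025 -0.019  1.727 -0.     1.437  0.271] 6.725 0.2983390589047181 [ 0.41  0.31 -1.7 ] [ 0.029  0.026 -0.052]
[[ 0.957 -0.003  0.292]
 [-0.292 -0.     0.957]
 [-0.003 -1.    -0.001]]
slots_mid 0.91 [321.5, 71.6] [0.5227 0.1974 0.105 ]
mouth_right 0.64 [322.4, 148.4] [0.5085 0.148  0.105 ]
blue [  271   209    89   216 16239] [315.32699058 313.46172794]
((315.0, 316.5), (215.0, 88.0), 90.0) [0.45822748 0.00223758 0.065     ]
```

View pics/w5.png

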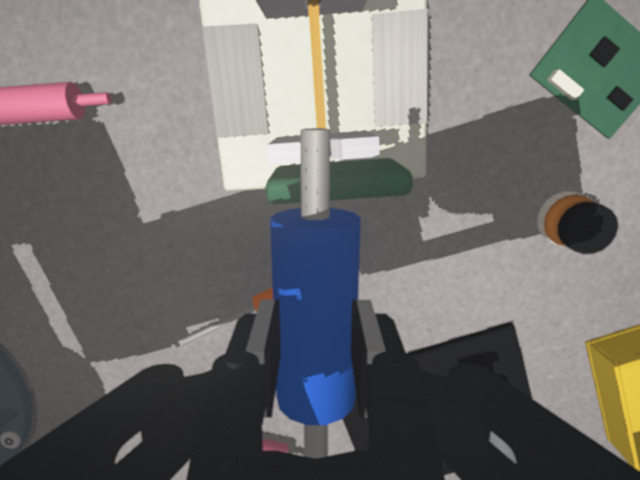

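The wrist view cuts off the far cheek, and the shaft hides the near slot at (322,148). I'm backing off and going higher.

>>> apply_moves(increments=[{"x": 0, "y": -3, "z": -4, "ax": 0, "ay": 0, "az": 0, "grip": 1}, {"x": 0, "y": -6, "z": -8, "ax": 0, "ay": 0, "az": 0, "grip": 1}, {"x": 0, "y": -6, "z": -8, "ax": 0, "ay": 0, "az": 0, "grip": 1}, {"x": 0, "y": -6, "z": -8, "ax": 0, "ay": 0, "az": 0, "grip": 1}])

```text
time_s: 7.42
eef_pos: [0.4685, 0.0276, 0.339]
eef_rot: [0.699, -0.699, 0.107, -0.105]
wrist_force: [0.4, 0.6, -2.0]
opening: 0.297
```

```bash
python3 look.py w6 slots_mid mouth_left mouth_right; python3 - <<'E'
import cv2
im=cv2.imread('pics/w6.png')[0:190,190:450];cv2.imwrite('pics/w6c.png',cv2.resize(im,None,fx=3,fy=3,interpolation=cv2.INTER_CUBIC))
E
```

```text
[0.46847745 0.02757416 0.33900405] [-0.195 -0.134  1.716  0.     1.562  0.106] 7.425 0.2970980958981015 [ 0.44  0.57 -2.04] [-0.081 -0.005  0.07 ]
[[ 0.955 -0.002  0.296]
 [-0.296  0.001  0.955]
 [-0.002 -1.    -0.   ]]
slots_mid 0.67 [426.9, 317.0] [ 0.5347 -0.1177  0.105 ]
mouth_right 0.96 [322.7, 38.2] [0.5105 0.1468 0.105 ]
blue [  271   209    89   217 16290] [315.21682014 313.49195826]
((315.0, 317.0), (216.0, 88.0), 90.0) [ 0.42550895 -0.10555439  0.065     ]
```

View pics/w6c.png

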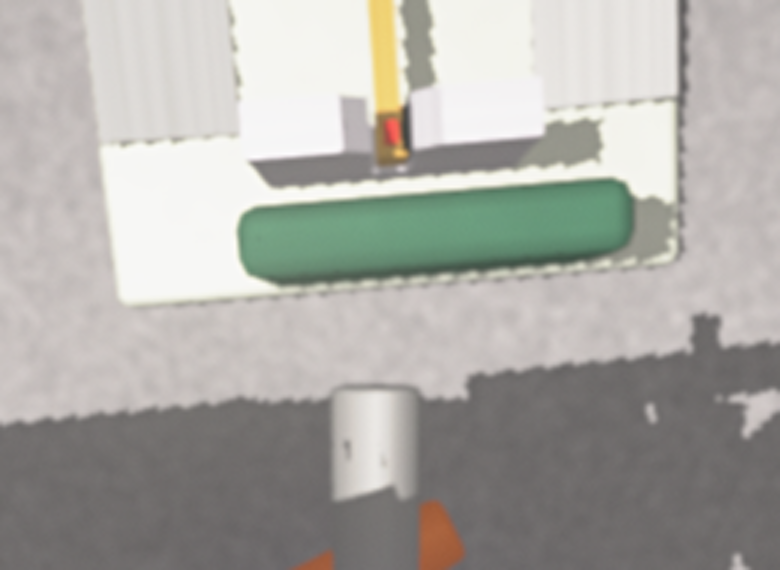

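That was the wrong way: only the near cheek shows, with its slot and red sensor at (322,43). I'm going over the cleaner, offset sideways, so the held roller leaves both slots in view.

```bash
python3 - <<'E'
from h import *
print(move([.456,.186,.28],np.deg2rad(74)))
E
```

```text
[array([-5.77,  5.85, 14.68]), array([ 0.   , -0.019, -0.004]), array([6.000e-03, 3.123e+00, 1.000e-03])]
```

>>> apply_moves(increments=[{"x": -2, "y": 1.5, "z": 5, "ax": 0, "ay": 0, "az": 0, "grip": 1}, {"x": -4, "y": 3.5, "z": 10, "ax": 0, "ay": 0, "az": 0, "grip": 1}, {"x": -5.8, "y": 5.9, "z": 14.7, "ax": 0, "ay": -0.02, "az": 0, "grip": 1}, {"x": -5.8, "y": 5.9, "z": 14.7, "ax": 0, "ay": -0.02, "az": 0, "grip": 1}, {"x": -5.8, "y": 5.9, "z": 14.7, "ax": 0, "ay": -0.02, "az": 0, "grip": 1}])

```text
time_s: 8.25
eef_pos: [0.4555, 0.1866, 0.2792]
eef_rot: [-0.7, 0.701, -0.099, 0.096]
wrist_force: [0.4, -0.2, -1.8]
opening: 0.301
```

```bash
python3 look.py w7 slots_mid mouth_left mouth_right; python3 - <<'E'
import cv2
im=cv2.imread('pics/w7.png')[60:320,340:560];cv2.imwrite('pics/w7c.png',cv2.resize(im,None,fx=2.25,fy=2.25,interpolation=cv2.INTER_CUBIC))
E
```

```text
[0.45554198 0.18664425 0.27920464] [ 1.470e-01 -4.300e-02  1.749e+00  1.000e-03  1.440e+00  4.230e-01] 8.25 0.3014770596743613 [ 0.39 -0.2  -1.82] [ 0.    -0.038 -0.026]
[[ 0.962 -0.004  0.273]
 [-0.273  0.     0.962]
 [-0.004 -1.    -0.001]]
slots_mid 0.63 [397.6, 170.4] [0.52   0.1994 0.105 ]
mouth_left 0.59 [398.8, 84.6] [0.5337 0.2567 0.105 ]
mouth_right 0.82 [399.0, 237.1] [0.5099 0.1495 0.105 ]
blue [  271   210    89   215 16145] [315.1772685  313.81653763]
((315.0, 317.0), (214.0, 88.0), 90.0) [0.42390861 0.08198901 0.065     ]
```

View pics/w7.png

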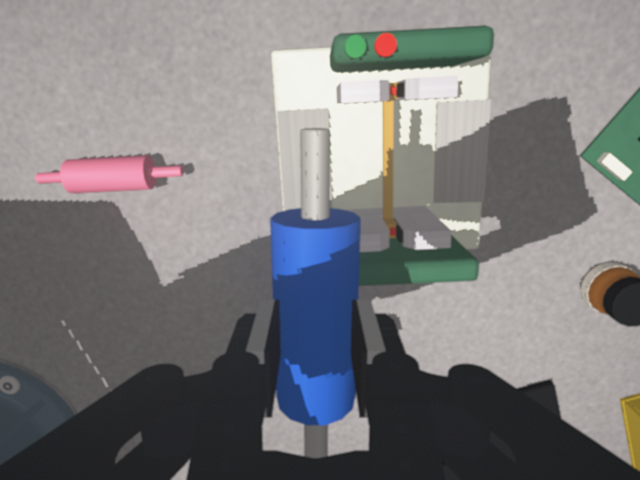

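View pics/w7c.png

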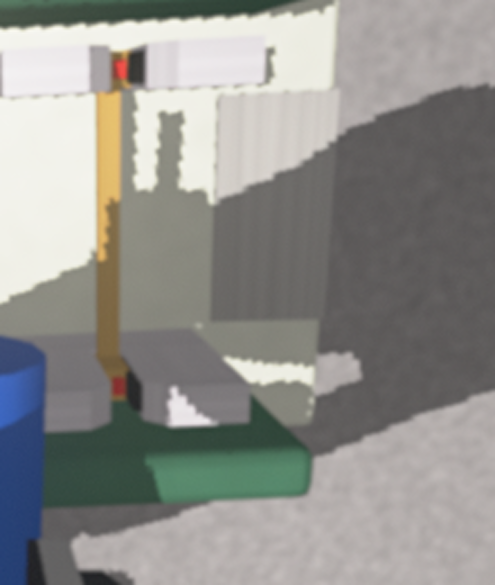

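```bash
cat > yaw.py <<'E'
from h import *
im=cv2.imread('pics/w7.png')
big=cv2.resize(im[20:300,325:505],None,fx=4.2,fy=4.2,interpolation=cv2.INTER_CUBIC)
cv2.imwrite('pics/w7d.png',big[:600]);cv2.imwrite('pics/w7e.png',big[580:])
p=vision.camera_params('wrist')
def ang(a,b,z):
    A,B=atz(p,a,z),atz(p,b,z);d=A-B;return np.degrees(np.arctan2(d[1],d[0])),np.linalg.norm(d),A,B
print(ang((383.1,102.2),(383.1,215.6),.05)[:2]);print(ang((392.9,102.2),(393.3,215.6),.05)[:2])
print('plateL',ang((272.5,55),(283.5,198),.02)); print('plateR',ang((490.5,90),(480.3,240),.02))
E
python3 yaw.py
```

```text
(np.float64(76.61093368498555), np.float64(0.09571735503849621))
(np.float64(77.20612520322781), np.float64(0.09576352066617788))
plateL (np.float64(77.0359346735488), np.float64(0.1251008296327273), array([0.45207853, 0.30817299, 0.02      ]), array([0.42401342, 0.18626086, 0.02      ]))
plateR (np.float64(76.70569394478673), np.float64(0.1380542556107201), array([0.62744096, 0.22810652, 0.02      ]), array([0.59569496, 0.09375188, 0.02      ]))
```

View pics/w7d.png

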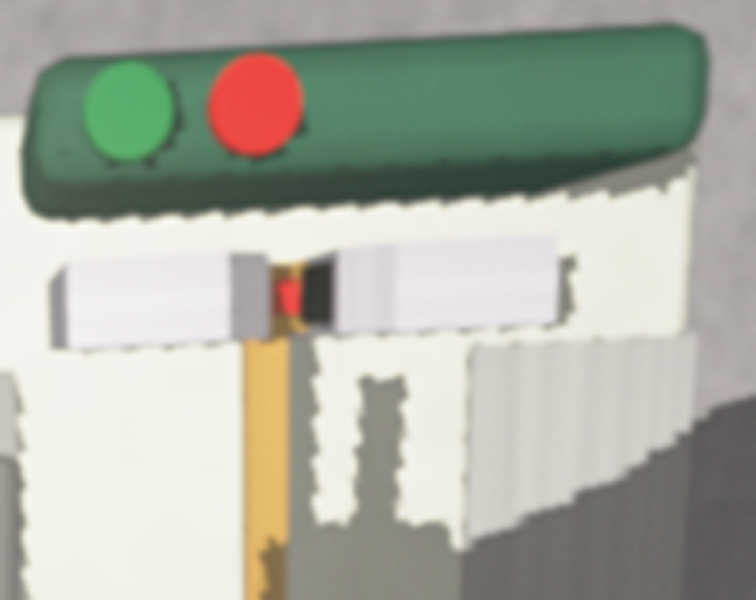

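View pics/w7e.png

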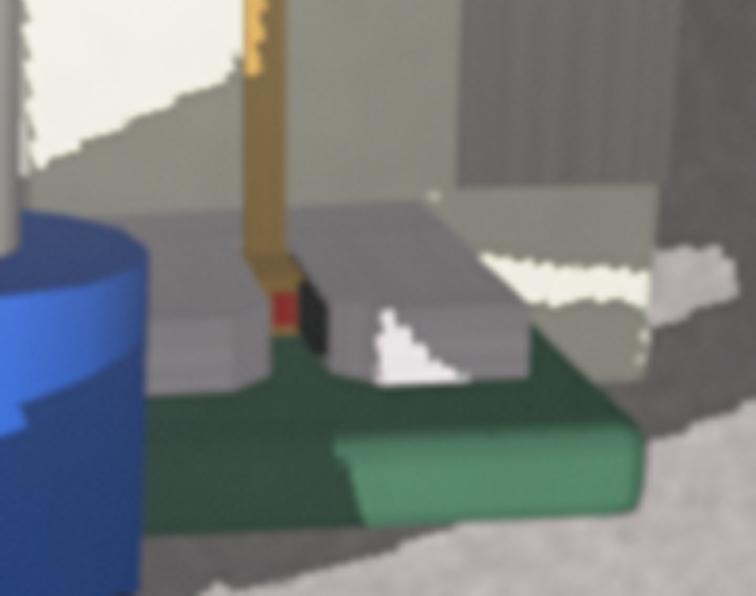

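```bash
python3 - <<'E'
from h import *
p=vision.camera_params('wrist')
l=atz(p,(399.3,89.8),.105);r=atz(p,(398.1,239.5),.105);d=l-r
print(l,r,(l+r)/2,np.linalg.norm(d),np.degrees(np.arctan2(d[1],d[0])))
# held roller: ends
o=ctrl.get_obs();R=rot().as_matrix()
for uv in ((314.5,129),(315.5,455)):
    c,dd=ray(p,uv)
    # intersect with plane perpendicular to tool x? use z = tcp z-.006+.005
    X=atz(p,uv,o['eef_pos'][2]-.006+.004); print('end tool',R.T@(X-o['eef_pos']))
c=atz(p,(315.2,250),o['eef_pos'][2]-.006+.016);print(R.T@(c-o['eef_pos']))
E
```

```text
[0.53490392 0.25187523 0.105     ] [0.51002275 0.14612041 0.105     ] [0.52246334 0.19899782 0.105     ] 0.10864232424850864 76.76066637990542
end tool [-0.00098687  0.00199879  0.06768579]
end tool [-0.00071151  0.00200515 -0.06244187]
[-0.00078436 -0.00999974  0.03056358]
```

```bash
python3 - <<'E'
from h import *
print(move([.5229,.1978,.145],np.deg2rad(76.8)))
E
```

```text
[array([ 6.08, 13.5 ,  3.03]), array([-0.   , -0.049, -0.002]), array([ 0.004,  3.092, -0.   ])]
```

>>> apply_moves(increments=[{"x": 3, "y": 2, "z": 1.5, "ax": 0, "ay": -0.05, "az": -0.002, "grip": 1}, {"x": 6.1, "y": 5, "z": 3, "ax": 0, "ay": -0.05, "az": -0.002, "grip": 1}, {"x": 6.1, "y": 9, "z": 3, "ax": 0, "ay": -0.05, "az": -0.002, "grip": 1}, {"x": 6.1, "y": 12, "z": 3, "ax": 0, "ay": -0.05, "az": -0.002, "grip": 1}, {"x": 6.1, "y": 13.5, "z": 3, "ax": 0, "ay": -0.05, "az": -0.002, "grip": 1}, {"x": 6.1, "y": 13.5, "z": 3, "ax": 0, "ay": -0.05, "az": -0.002, "grip": 1}, {"x": 6.1, "y": 13.5, "z": 3, "ax": 0, "ay": -0.05, "az": -0.002, "grip": 1}])

```text
time_s: 9.32
eef_pos: [0.5242, 0.1975, 0.1467]
eef_rot: [0.703, -0.702, 0.08, -0.082]
wrist_force: [-0.2, 0.9, -2.8]
opening: 0.295
```

```bash
python3 look.py w8 mouth_left mouth_right; python3 - <<'E'
from h import *
im=vision.camera('side');cv2.imwrite('pics/s8.png',cv2.resize(im[190:400,140:360,::-1],None,fx=2.8,fy=2.8,interpolation=cv2.INTER_CUBIC))
print(move([.5229,.1978,.145],np.deg2rad(76.8)))
E
```

```text
[0.52420894 0.19747904 0.14672373] [0.148 0.238 1.722 0.    1.178 0.378] 9.325 0.29535027856933815 [-0.2   0.94 -2.8 ] [-0.029 -0.017 -0.003]
[[ 0.974  0.002  0.228]
 [-0.228  0.001  0.974]
 [ 0.002 -1.     0.001]]
mouth_left 0.71 [305.2, 145.8] [0.5329 0.2561 0.105 ]
blue [  272   212    87   213 15558] [315.70086129 318.54210053]
((315.0, 318.0), (86.0, 212.0), 0.0) [0.51406873 0.15758677 0.065     ]
[array([-0.08,  0.13, -0.  ]), array([-0.001,  0.001,  0.001]), array([ 2.000e-03, -3.141e+00,  1.000e-03])]
```

View pics/w8.png

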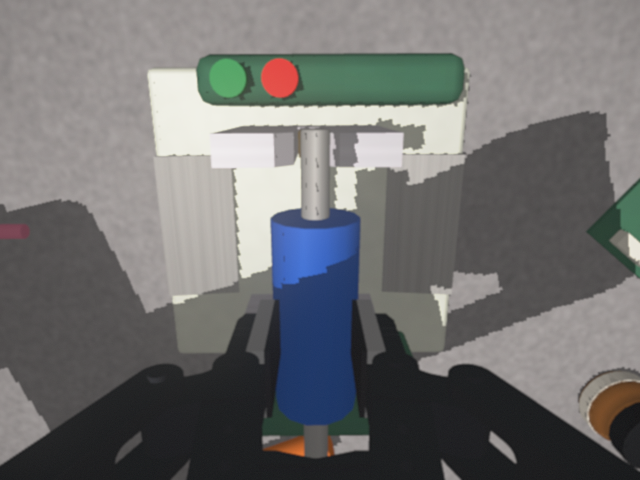

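View pics/s8.png

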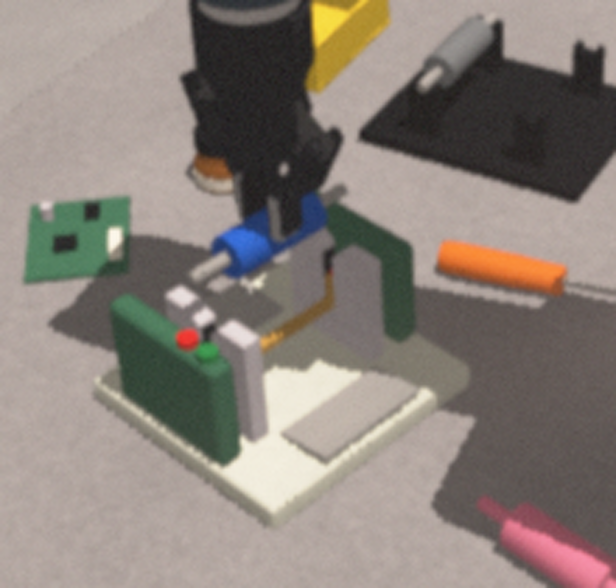

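```bash
python3 - <<'E'
from h import *
p=vision.camera_params('wrist');o=ctrl.get_obs();R=rot().as_matrix()
T=lambda X:(R.T@(X-o['eef_pos'])*1000).round(1)
print('cam',T(-p['R'].T@p['t']),R.T@p['R'][0])
for n,uv,z in (('cheekL',(211,149),.105),('cheekR',(403,150),.105),('mouth',(307,150),.105),('pl far L',(149,70),.02),('pl far R',(468,70),.02),('pl nearL',(178,352),.02),('pl nearR',(446,352),.02),('shaft',(315.5,130),.145),('shaft2',(315.5,200),.145)):
    print(n,T(atz(p,uv,z)))
E
python3 - <<'E'
import cv2
im=cv2.imread('pics/w8.png')
cv2.imwrite('pics/w8c.png',cv2.resize(im[40:230,190:450],None,fx=3,fy=3,interpolation=cv2.INTER_CUBIC))
cv2.imwrite('pics/w8d.png',cv2.resize(im[270:450,140:480],None,fx=2.3,fy=2.3,interpolation=cv2.INTER_CUBIC))
E
```

```text
cam [  -0.8 -141.8   74.7] [ 9.99999812e-01 -2.34589002e-04 -5.66116337e-04]
cheekL [-44.1  41.3  57.8]
cheekR [35.8 41.4 57.3]
mouth [-4.2 41.3 57.3]
pl far L [-96.9 126.2  94.8]
pl far R [ 87.8 126.5  94.7]
pl nearL [-97.6 126.1 -90.8]
pl nearR [ 91.6 126.3 -91.1]
shaft [-0.7  1.3 67.4]
shaft2 [-0.7  1.3 44.6]
```

View pics/w8c.png

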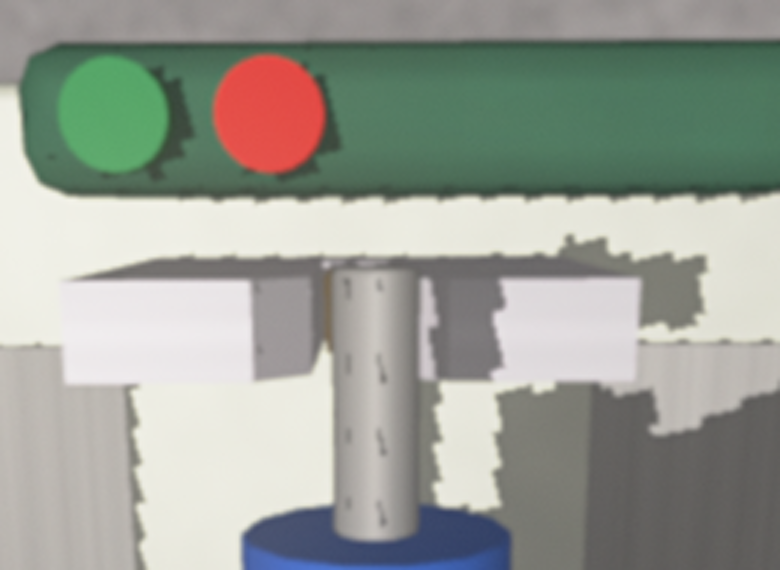

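View pics/w8d.png

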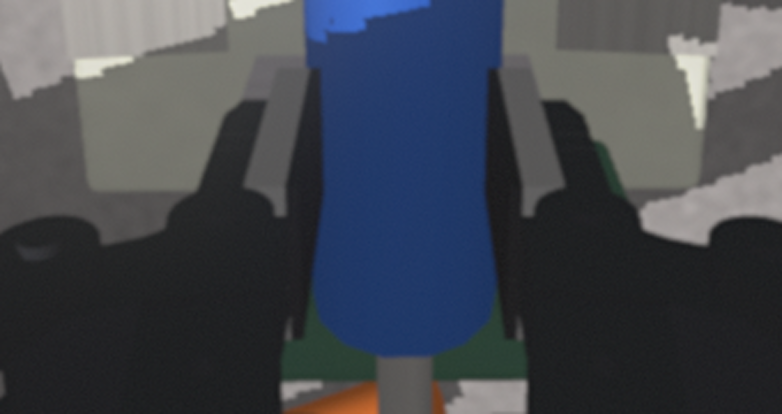

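The wrist view puts the far mouth at (307,150) and the shaft at (315,150), so the shaft sits about 3.3 mm too far in +x. I'll correct that while lowering to just above the mouths.

>>> apply_moves(increments=[{"x": -0.3, "y": 0.5, "z": 0.1, "ax": 0, "ay": -0.005, "az": 0, "grip": 1}, {"x": -0.3, "y": 1.5, "z": 0.1, "ax": 0, "ay": -0.005, "az": 0, "grip": 1}, {"x": -0.3, "y": 2.5, "z": 0.1, "ax": 0, "ay": -0.005, "az": 0, "grip": 1}, {"x": -0.3, "y": 2.9, "z": 0.1, "ax": 0, "ay": -0.005, "az": 0, "grip": 1}, {"x": -0.3, "y": 2.9, "z": 0.1, "ax": 0, "ay": -0.005, "az": 0, "grip": 1}, {"x": -0.3, "y": 2.9, "z": 0.1, "ax": 0, "ay": -0.005, "az": 0, "grip": 1}])

```text
time_s: 10.28
eef_pos: [0.5213, 0.1993, 0.1175]
eef_rot: [0.703, -0.702, 0.079, -0.08]
wrist_force: [1.0, -0.5, -1.2]
opening: 0.294
```

```bash
python3 look.py w9 mouth_left; python3 - <<'E'
from h import *
im=cv2.imread('pics/w9.png')
cv2.imwrite('pics/w9c.png',cv2.resize(im[60:260,180:450],None,fx=2.9,fy=2.9,interpolation=cv2.INTER_CUBIC))
im=vision.camera('side');cv2.imwrite('pics/s9.png',cv2.resize(im[240:370,170:320,::-1],None,fx=4.5,fy=4.5,interpolation=cv2.INTER_CUBIC))
E
```

```text
[0.52131237 0.19930807 0.11745127] [0.152 0.273 1.746 0.    1.12  0.377] 10.275 0.2941961464011142 [ 0.98 -0.54 -1.18] [ 0.034 -0.007 -0.01 ]
[[ 0.975  0.002  0.223]
 [-0.223  0.     0.975]
 [ 0.002 -1.     0.001]]
blue [  272   210    87   215 15629] [315.89749824 316.76402841]
((315.0, 317.0), (214.0, 86.0), 90.0) [0.51484311 0.17471107 0.065     ]
```

View pics/w9c.png

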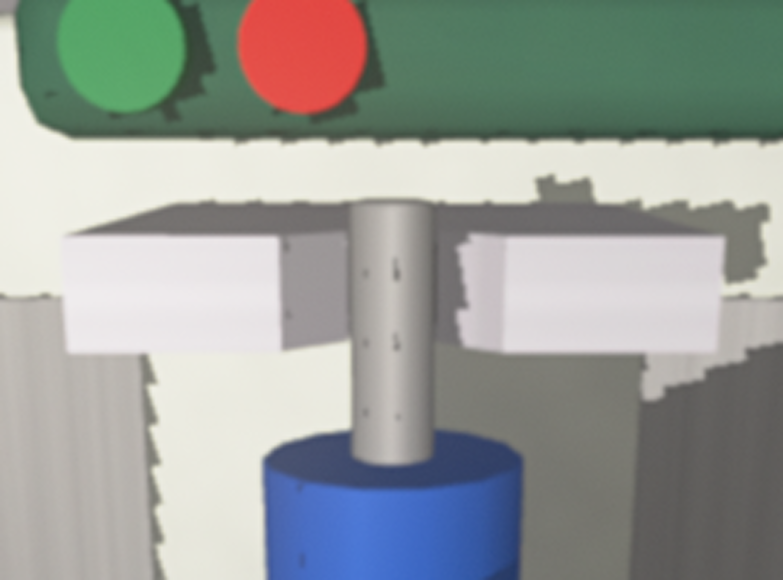

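View pics/s9.png

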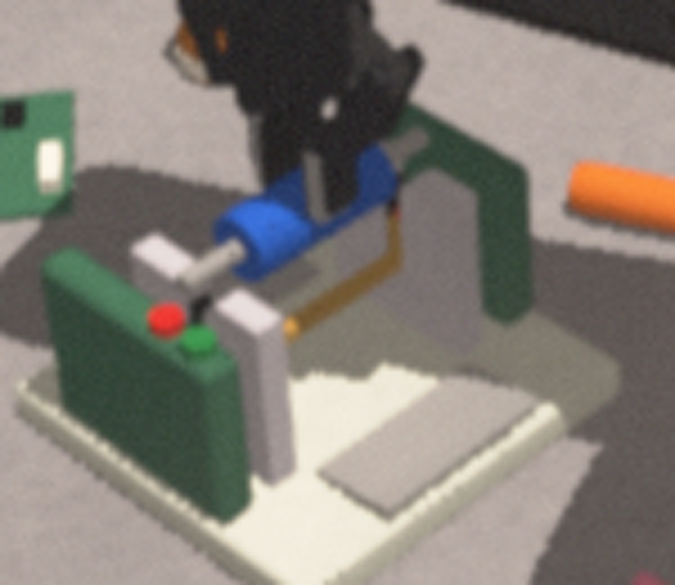

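The shaft is now centred in the far flare: cheek spans 65–722 with its middle at 393, and the shaft is at 392. Lowering into the flare.

>>> apply_moves(increments=[{"x": 0, "y": 0.5, "z": 0, "ax": 0, "ay": 0, "az": 0, "grip": 1}, {"x": 0, "y": 1.0, "z": 0, "ax": 0, "ay": 0, "az": 0, "grip": 1}, {"x": 0, "y": 1.4, "z": 0, "ax": 0, "ay": 0, "az": 0, "grip": 1}, {"x": 0, "y": 1.4, "z": 0, "ax": 0, "ay": 0, "az": 0, "grip": 1}, {"x": 0, "y": 1.4, "z": 0, "ax": 0, "ay": 0, "az": 0, "grip": 1}])

```text
time_s: 11.05
eef_pos: [0.5214, 0.1994, 0.1036]
eef_rot: [0.703, -0.702, 0.078, -0.08]
wrist_force: [0.5, 0.8, -1.5]
opening: 0.296
```

>>> apply_moves(increments=[{"x": 0, "y": 0.2, "z": 0, "ax": 0, "ay": 0, "az": 0, "grip": 1}, {"x": 0, "y": 0.4, "z": 0, "ax": 0, "ay": 0, "az": 0, "grip": 1}, {"x": 0, "y": 0.4, "z": 0, "ax": 0, "ay": 0, "az": 0, "grip": 1}])

```text
time_s: 11.42
eef_pos: [0.5208, 0.1999, 0.1003]
eef_rot: [0.703, -0.702, 0.079, -0.079]
wrist_force: [-5.4, 1.3, 6.3]
opening: 0.296
```

```bash
cat > f.py <<'E'
from h import *
o=ctrl.get_obs();print(o['time_s'],o['eef_pos'].round(4),o['wrist_force'].round(1),o['torque'].round(2)); R=rot().as_matrix();print('tool f',(R.T@o['wrist_force']).round(1),'m',(R.T@o['torque']).round(2),R[2].round(3))
E
python3 f.py
```

```text
11.425 [0.5208 0.1999 0.1003] [-5.4  1.3  6.3] [ 0.22  0.98 -0.01]
tool f [-5.6 -6.3  0.1] m [-0.    0.01  1.01] [ 0.001 -1.     0.001]
```

The pads have engaged: about 8 N upward and balanced between the ends. Continuing in small steps.

>>> apply_moves(increments=[{"x": 0, "y": 0.2, "z": 0, "ax": 0, "ay": 0, "az": 0, "grip": 1}, {"x": 0, "y": 0.4, "z": 0, "ax": 0, "ay": 0, "az": 0, "grip": 1}, {"x": 0, "y": 0.4, "z": 0, "ax": 0, "ay": 0, "az": 0, "grip": 1}])

```text
time_s: 11.8
eef_pos: [0.5206, 0.2004, 0.0973]
eef_rot: [0.703, -0.702, 0.079, -0.079]
wrist_force: [-4.6, 1.1, 6.0]
opening: 0.295
```

```bash
python3 f.py
```

```text
11.8 [0.5206 0.2004 0.0973] [-4.6  1.1  6. ] [ 0.23  0.73 -0.14]
tool f [-4.7 -6.   0. ] m [0.06 0.14 0.76] [ 0.    -1.     0.002]
```

>>> apply_moves(increments=[{"x": 0, "y": 0.2, "z": 0, "ax": 0, "ay": 0, "az": 0, "grip": 1}, {"x": 0, "y": 0.4, "z": 0, "ax": 0, "ay": 0, "az": 0, "grip": 1}, {"x": 0, "y": 0.4, "z": 0, "ax": 0, "ay": 0, "az": 0, "grip": 1}])

```text
time_s: 12.18
eef_pos: [0.5207, 0.2008, 0.0941]
eef_rot: [0.704, -0.702, 0.079, -0.079]
wrist_force: [-2.5, 0.7, 4.8]
opening: 0.296
```

```bash
python3 f.py
```

```text
12.175 [0.5207 0.2008 0.0941] [-2.5  0.7  4.8] [ 0.09  0.61 -0.06]
tool f [-2.6 -4.8  0.1] m [-0.05  0.06  0.62] [ 0.001 -1.     0.003]
```

>>> apply_moves(increments=[{"x": 0, "y": 0.2, "z": -0.05, "ax": 0, "ay": 0, "az": 0, "grip": 1}, {"x": 0, "y": 0.4, "z": -0.05, "ax": 0, "ay": 0, "az": 0, "grip": 1}, {"x": 0, "y": 0.4, "z": -0.05, "ax": 0, "ay": 0, "az": 0, "grip": 1}])

```text
time_s: 12.55
eef_pos: [0.5207, 0.2008, 0.091]
eef_rot: [0.704, -0.701, 0.079, -0.08]
wrist_force: [-3.0, 1.5, 4.9]
opening: 0.303
```

```bash
python3 f.py
```

```text
12.55 [0.5207 0.2008 0.091 ] [-3.   1.5  4.9] [ 0.23  0.59 -0.11]
tool f [-3.3 -4.9  0.8] m [0.09 0.11 0.62] [ 0.001 -1.     0.004]
```

>>> apply_moves(increments=[{"x": 0, "y": 0.2, "z": -0.05, "ax": -0.004, "ay": 0, "az": 0, "grip": 1}, {"x": 0, "y": 0.35, "z": -0.05, "ax": -0.004, "ay": 0, "az": 0, "grip": 1}, {"x": 0, "y": 0.35, "z": -0.05, "ax": -0.004, "ay": 0, "az": 0, "grip": 1}])

```text
time_s: 12.92
eef_pos: [0.5206, 0.2008, 0.0882]
eef_rot: [0.703, -0.703, 0.079, -0.079]
wrist_force: [-3.5, 1.6, 5.1]
opening: 0.296
```

```bash
python3 f.py
```

```text
12.925 [0.5206 0.2008 0.0882] [-3.5  1.6  5.1] [ 0.28  0.62 -0.08]
tool f [-3.8 -5.1  0.8] m [0.14 0.08 0.66] [ 0.001 -1.     0.   ]
```

>>> apply_moves(increments=[{"x": 0, "y": 0.2, "z": -0.03, "ax": 0, "ay": 0, "az": 0, "grip": 1}, {"x": 0, "y": 0.35, "z": -0.03, "ax": 0, "ay": 0, "az": 0, "grip": 1}, {"x": 0, "y": 0.35, "z": -0.03, "ax": 0, "ay": 0, "az": 0, "grip": 1}])

```text
time_s: 13.3
eef_pos: [0.5208, 0.2008, 0.0868]
eef_rot: [0.703, -0.703, 0.079, -0.08]
wrist_force: [-7.9, 0.3, 15.9]
opening: 0.298
```

```bash
python3 f.py
```

```text
13.3 [0.5208 0.2008 0.0868] [-7.9  0.3 15.9] [-0.01  1.4  -0.06]
tool f [ -7.8 -15.9  -1.4] m [-0.32  0.06  1.37] [ 0.001 -1.     0.001]
```

The force jumped to about 18 N with a moment toward the right end, so that end is probably on its block. Checking the picture before going on.

```bash
python3 look.py w10;  python3 - <<'E'
from h import *
im=cv2.imread('pics/w10.png')
cv2.imwrite('pics/w10c.png',cv2.resize(im[60:260,180:450],None,fx=2.9,fy=2.9,interpolation=cv2.INTER_CUBIC))
im=vision.camera('side');cv2.imwrite('pics/s10.png',cv2.resize(im[240:370,170:320,::-1],None,fx=4.5,fy=4.5,interpolation=cv2.INTER_CUBIC))
E
python3 f.py
```

```text
[0.52078193 0.20082264 0.08677588] [0.155 0.319 1.76  0.    1.061 0.38 ] 13.3 0.2982681884294347 [-7.94  0.32 15.87] [-0.006  1.405 -0.063]
[[ 0.975  0.001  0.222]
 [-0.222  0.     0.975]
 [ 0.001 -1.     0.001]]
blue [  272   210    87   216 15703] [315.74546265 316.86461186]
((315.0, 317.5), (215.0, 86.0), 90.0) [0.51771294 0.19140225 0.065     ]
13.4 [0.5208 0.2008 0.0868] [-7.6 -0.  15. ] [-0.05  1.41 -0.11]
tool f [ -7.4 -15.   -1.7] m [-0.37  0.11  1.36] [ 0.001 -1.     0.001]
```

View pics/w10.png

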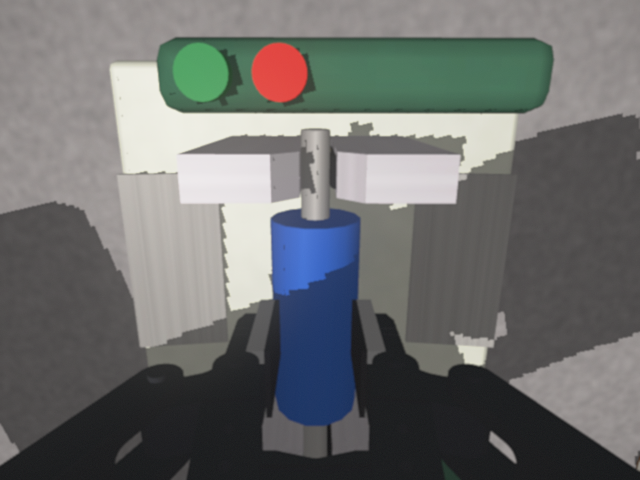

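View pics/s10.png

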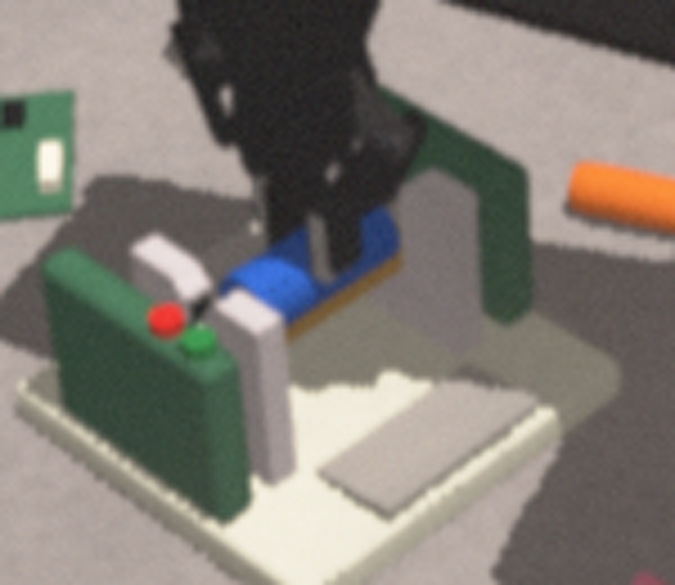

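The shaft is in both slots and hasn't moved in the grip (tip at row 129). I'll tip the left end down slightly while adding a little push.

>>> apply_moves(increments=[{"x": 0, "y": 0.08, "z": 0, "ax": -0.008, "ay": 0, "az": 0, "grip": 1}, {"x": 0, "y": 0.15, "z": 0, "ax": -0.014, "ay": 0, "az": 0, "grip": 1}, {"x": 0, "y": 0.15, "z": 0, "ax": -0.014, "ay": 0, "az": 0, "grip": 1}])

```text
time_s: 13.78
eef_pos: [0.5207, 0.2009, 0.0868]
eef_rot: [-0.698, 0.708, -0.079, 0.079]
wrist_force: [-7.7, -1.1, 13.7]
opening: 0.3
```

```bash
python3 f.py
```

```text
13.775 [0.5207 0.2009 0.0868] [-7.7 -1.1 13.7] [-0.22  1.37 -0.05]
tool f [ -7.3 -13.7  -3. ] m [-0.52  0.04  1.28] [ 0.001 -1.    -0.014]
```

>>> apply_moves(increments=[{"x": 0, "y": 0.1, "z": 0, "ax": 0.007, "ay": 0, "az": 0, "grip": 1}, {"x": 0, "y": 0.2, "z": 0, "ax": 0.014, "ay": 0, "az": 0, "grip": 1}, {"x": 0, "y": 0.2, "z": 0, "ax": 0.014, "ay": 0, "az": 0, "grip": 1}])

```text
time_s: 14.15
eef_pos: [0.5208, 0.2008, 0.0867]
eef_rot: [-0.703, 0.703, -0.079, 0.079]
wrist_force: [-8.2, -1.6, 17.2]
opening: 0.298
```

```bash
python3 f.py
```

```text
14.15 [0.5208 0.2008 0.0867] [-8.2 -1.6 17.2] [-0.27  1.59 -0.13]
tool f [ -7.6 -17.2  -3.4] m [-0.62  0.13  1.49] [ 0.001 -1.    -0.   ]
```

A stiff stop at about 19 N, with TCP z steady at 0.0867. I'll ease off, open, rise, then press each end separately with closed fingers to check it's home.

>>> apply_moves(increments=[{"x": 0, "y": 0, "z": 0, "ax": 0, "ay": 0, "az": 0, "grip": 1}, {"x": 0, "y": 0, "z": 0, "ax": 0, "ay": 0, "az": 0, "grip": 0.3}, {"x": 0, "y": 0, "z": 0, "ax": 0, "ay": 0, "az": 0, "grip": 0.3}, {"x": 0, "y": 0, "z": 0, "ax": 0, "ay": 0, "az": 0, "grip": 0.3}, {"x": 0, "y": -2, "z": 0, "ax": 0, "ay": 0, "az": 0, "grip": 0.3}, {"x": 0, "y": -5, "z": 0, "ax": 0, "ay": 0, "az": 0, "grip": 0.3}, {"x": 0, "y": -6, "z": 0, "ax": 0, "ay": 0, "az": 0, "grip": 1}, {"x": 0, "y": -6, "z": 0, "ax": 0, "ay": 0, "az": 0, "grip": 1}, {"x": 0, "y": -6, "z": 0, "ax": 0, "ay": 0, "az": 0, "grip": 1}, {"x": 0, "y": -6, "z": 0, "ax": 0, "ay": 0, "az": 0, "grip": 1}])

```text
time_s: 15.4
eef_pos: [0.52, 0.2007, 0.1455]
eef_rot: [-0.702, 0.703, -0.079, 0.079]
wrist_force: [0.8, -0.2, -0.6]
opening: 0.001
```

```bash
python3 look.py w11;python3 f.py;  python3 - <<'E'
from h import *
im=vision.camera('side');cv2.imwrite('pics/s11.png',cv2.resize(im[240:370,170:320,::-1],None,fx=4.5,fy=4.5,interpolation=cv2.INTER_CUBIC))
E
```

```text
[0.52001392 0.20070696 0.14553553] [ 1.560e-01  2.370e-01  1.727e+00 -1.000e-03  1.179e+00  3.800e-01] 15.4 0.0014699315671405132 [ 0.81 -0.16 -0.56] [-0.008  0.027  0.039]
[[ 0.975 -0.001  0.222]
 [-0.222 -0.001  0.975]
 [-0.001 -1.    -0.001]]
blue [ 286  188   63  126 6707] [317.15804383 246.09870285]
((317.0, 250.5), (62.0, 125.0), 0.0) [0.52006626 0.20064603 0.065     ]
15.45 [0.5201 0.2008 0.1457] [ 0.1  0.7 -0.1] [-0.04  0.03  0.02]
tool f [-0.1  0.1  0.7] m [-0.04 -0.02  0.02] [-0.001 -1.    -0.001]
```

View pics/w11.png

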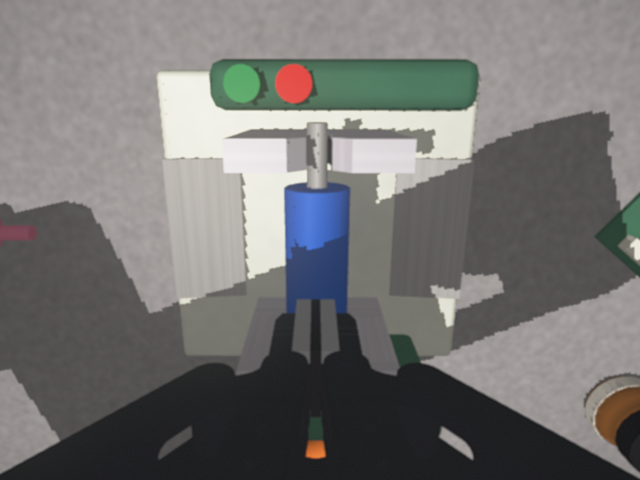

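View pics/s11.png

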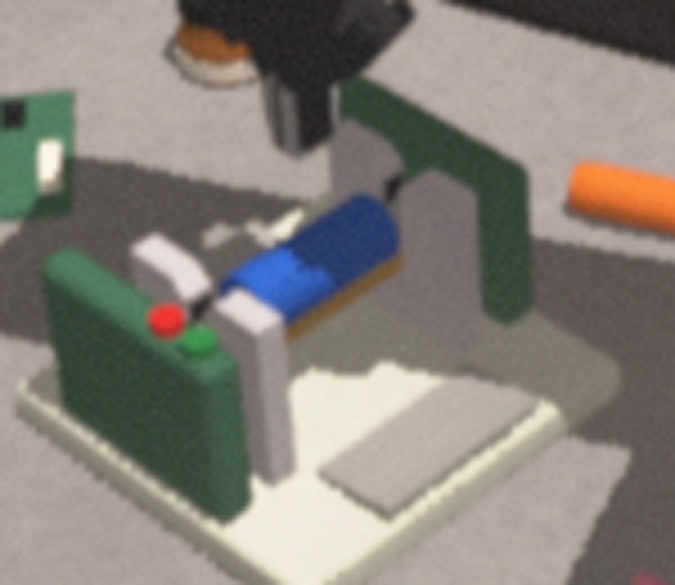

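The roller stays down, level as far as I can see. Next I'm pressing the left end with closed fingers, z + 25 mm.

>>> apply_moves(increments=[{"x": 0.1, "y": 0, "z": 2.5, "ax": 0, "ay": 0, "az": 0, "grip": 1}, {"x": 0.1, "y": 1, "z": 2.5, "ax": 0, "ay": 0, "az": 0, "grip": 1}, {"x": 0.1, "y": 2, "z": 2.5, "ax": 0, "ay": 0, "az": 0, "grip": 1}, {"x": 0.1, "y": 2, "z": 2.5, "ax": 0, "ay": 0, "az": 0, "grip": 1}, {"x": 0.1, "y": 2, "z": 2.5, "ax": 0, "ay": 0, "az": 0, "grip": 1}])

```text
time_s: 16.12
eef_pos: [0.5267, 0.2245, 0.1257]
eef_rot: [-0.702, 0.703, -0.079, 0.079]
wrist_force: [-0.1, -0.3, 0.4]
opening: 0.002
```

```bash
python3 f.py
```

```text
16.125 [0.5267 0.2245 0.1257] [-0.1 -0.3  0.4] [-0.01  0.03  0.02]
tool f [-0.  -0.4 -0.3] m [-0.02 -0.02  0.03] [-0.001 -1.    -0.001]
```

>>> apply_moves(increments=[{"x": 0, "y": 0.2, "z": 0, "ax": 0, "ay": 0, "az": 0, "grip": 1}, {"x": 0, "y": 0.4, "z": 0, "ax": 0, "ay": 0, "az": 0, "grip": 1}, {"x": 0, "y": 0.4, "z": 0, "ax": 0, "ay": 0, "az": 0, "grip": 1}])

```text
time_s: 16.5
eef_pos: [0.5266, 0.2244, 0.1216]
eef_rot: [-0.702, 0.703, -0.079, 0.079]
wrist_force: [0.3, 0.6, -1.0]
opening: 0.002
```

```bash
python3 f.py
```

```text
16.5 [0.5266 0.2244 0.1216] [ 0.3  0.6 -1. ] [0.   0.03 0.02]
tool f [0.2 1.  0.7] m [-0.   -0.02  0.03] [-0.001 -1.    -0.001]
```

>>> apply_moves(increments=[{"x": 0, "y": 0.1, "z": 0, "ax": 0, "ay": 0, "az": 0, "grip": 1}, {"x": 0, "y": 0.2, "z": 0, "ax": 0, "ay": 0, "az": 0, "grip": 1}, {"x": 0, "y": 0.2, "z": 0, "ax": 0, "ay": 0, "az": 0, "grip": 1}])

```text
time_s: 16.88
eef_pos: [0.5266, 0.2244, 0.1196]
eef_rot: [-0.702, 0.703, -0.08, 0.079]
wrist_force: [0.3, -0.3, 0.3]
opening: 0.0
```

```bash
python3 f.py
```

```text
16.875 [0.5266 0.2244 0.1196] [ 0.3 -0.3  0.3] [-0.03 -0.03 -0.02]
tool f [ 0.4 -0.3 -0.2] m [-0.02  0.02 -0.03] [-0.001 -1.    -0.001]
```

>>> apply_moves(increments=[{"x": 0, "y": 0.1, "z": 0, "ax": 0, "ay": 0, "az": 0, "grip": 1}, {"x": 0, "y": 0.2, "z": 0, "ax": 0, "ay": 0, "az": 0, "grip": 1}, {"x": 0, "y": 0.2, "z": 0, "ax": 0, "ay": 0, "az": 0, "grip": 1}])

```text
time_s: 17.25
eef_pos: [0.5264, 0.2244, 0.1174]
eef_rot: [-0.702, 0.703, -0.08, 0.079]
wrist_force: [0.1, 0.1, -0.4]
opening: -0.0
```

```bash
python3 f.py; python3 look.py w12
```

```text
17.25 [0.5264 0.2244 0.1174] [ 0.1  0.1 -0.4] [-0.03  0.01  0.01]
tool f [0.1 0.4 0.1] m [-0.03 -0.01  0.01] [-0.001 -1.    -0.001]
[0.5264361  0.2243975  0.11738456] [ 1.960e-01  3.040e-01  1.706e+00 -1.000e-03  1.133e+00  4.210e-01] 17.25 -0.0001764834186526531 [ 0.13  0.08 -0.38] [-0.026  0.014  0.01 ]
[[ 0.975 -0.001  0.222]
 [-0.222 -0.001  0.975]
 [-0.001 -1.    -0.001]]
blue [ 281  250   69   63 2045] [326.14278729 280.79315403]
((315.0, 281.0), (62.0, 68.0), 90.0) [0.52410487 0.21858606 0.065     ]
```

View pics/w12.png

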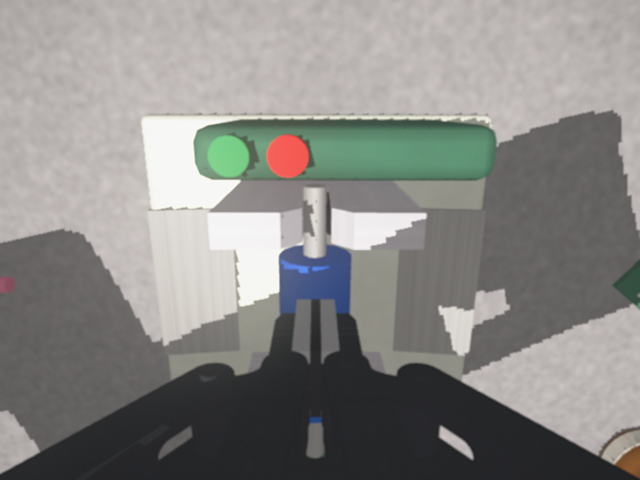

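Still no contact, with the fingers at (315,300) just above the sleeve. Going on in 2 mm steps.

>>> apply_moves(increments=[{"x": 0, "y": 0.1, "z": 0, "ax": 0, "ay": 0, "az": 0, "grip": 1}, {"x": 0, "y": 0.2, "z": 0, "ax": 0, "ay": 0, "az": 0, "grip": 1}, {"x": 0, "y": 0.2, "z": 0, "ax": 0, "ay": 0, "az": 0, "grip": 1}])

```text
time_s: 17.68
eef_pos: [0.5264, 0.2244, 0.1153]
eef_rot: [-0.702, 0.703, -0.08, 0.079]
wrist_force: [0.1, 0.1, -0.3]
opening: 0.006
```

```bash
python3 f.py
```

```text
17.675 [0.5264 0.2244 0.1153] [ 0.1  0.1 -0.3] [0.01 0.01 0.02]
tool f [0.1 0.3 0.1] m [ 0.   -0.02  0.01] [-0.001 -1.    -0.001]
```

>>> apply_moves(increments=[{"x": 0, "y": 0.1, "z": 0, "ax": 0, "ay": 0, "az": 0, "grip": 1}, {"x": 0, "y": 0.2, "z": 0, "ax": 0, "ay": 0, "az": 0, "grip": 1}, {"x": 0, "y": 0.2, "z": 0, "ax": 0, "ay": 0, "az": 0, "grip": 1}])

```text
time_s: 18.05
eef_pos: [0.5263, 0.2244, 0.1132]
eef_rot: [-0.702, 0.703, -0.08, 0.079]
wrist_force: [-0.0, -0.6, -0.1]
opening: -0.002
```

```bash
python3 f.py
```

```text
18.05 [0.5263 0.2244 0.1132] [-0.  -0.6 -0.1] [-0.03 -0.02  0.03]
tool f [ 0.1  0.1 -0.6] m [-0.03 -0.03 -0.03] [-0.001 -1.    -0.001]
```

```bash
python3 look.py w13; python3 - <<'E'
from h import *
im=vision.camera('side');cv2.imwrite('pics/s13.png',cv2.resize(im[240:370,170:320,::-1],None,fx=4.5,fy=4.5,interpolation=cv2.INTER_CUBIC))
E
```

```text
[0.52631317 0.22437605 0.11318628] [ 1.960e-01  3.100e-01  1.708e+00 -1.000e-03  1.125e+00  4.210e-01] 18.05 -0.0018017678394315227 [-0.   -0.63 -0.1 ] [-0.031 -0.021  0.028]
[[ 0.975 -0.002  0.222]
 [-0.222 -0.001  0.975]
 [-0.001 -1.    -0.001]]
blue [ 280  252   71   62 1998] [327.0005005  282.15665666]
((315.0, 282.5), (61.0, 70.0), 90.0) [0.52417166 0.21950924 0.065     ]
```

View pics/w13.png

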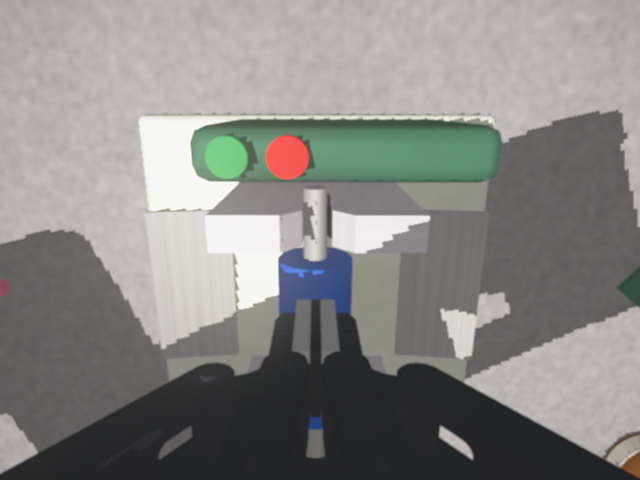

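View pics/s13.png

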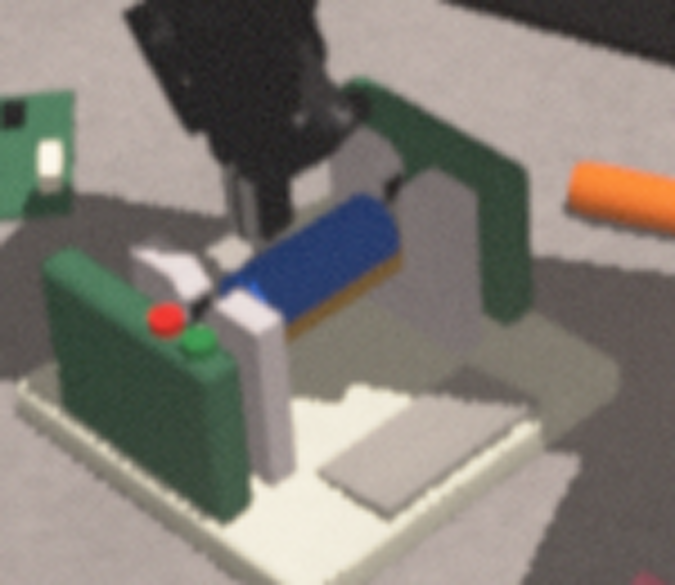

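The fingers still show clear of the sleeve: it spans 71 px, which puts the axis nearer z≈0.07. Continuing.

>>> apply_moves(increments=[{"x": 0, "y": 0.15, "z": 0, "ax": 0, "ay": 0, "az": 0, "grip": 1}, {"x": 0, "y": 0.3, "z": 0, "ax": 0, "ay": 0, "az": 0, "grip": 1}, {"x": 0, "y": 0.3, "z": 0, "ax": 0, "ay": 0, "az": 0, "grip": 1}])

```text
time_s: 18.52
eef_pos: [0.5262, 0.2243, 0.1101]
eef_rot: [-0.702, 0.703, -0.08, 0.079]
wrist_force: [-0.1, 0.2, -0.3]
opening: 0.001
```

```bash
python3 f.py
```

```text
18.525 [0.5262 0.2243 0.1101] [-0.1  0.2 -0.3] [ 0.02 -0.03  0.03]
tool f [-0.2  0.3  0.2] m [ 0.03 -0.03 -0.02] [-0.002 -1.    -0.001]
```

>>> apply_moves(increments=[{"x": 0, "y": 0.15, "z": 0, "ax": 0, "ay": 0, "az": 0, "grip": 1}, {"x": 0, "y": 0.3, "z": 0, "ax": 0, "ay": 0, "az": 0, "grip": 1}, {"x": 0, "y": 0.3, "z": 0, "ax": 0, "ay": 0, "az": 0, "grip": 1}])

```text
time_s: 18.9
eef_pos: [0.5261, 0.2243, 0.1069]
eef_rot: [-0.702, 0.703, -0.08, 0.078]
wrist_force: [0.1, -0.5, -0.1]
opening: -0.002
```

```bash
python3 f.py
```

```text
18.9 [0.5261 0.2243 0.1069] [ 0.1 -0.5 -0.1] [-0.03  0.05  0.01]
tool f [ 0.2  0.1 -0.4] m [-0.04 -0.01  0.04] [-0.002 -1.    -0.001]
```

```bash
python3 look.py w14; python3 - <<'E'
from h import *
im=vision.camera('side');cv2.imwrite('pics/s14.png',cv2.resize(im[240:370,170:320,::-1],None,fx=4.5,fy=4.5,interpolation=cv2.INTER_CUBIC))
E
```

```text
[0.52609399 0.22430661 0.10686685] [ 1.960e-01  3.190e-01  1.712e+00 -1.000e-03  1.114e+00  4.210e-01] 18.9 -0.0015635838252452247 [ 0.12 -0.45 -0.11] [-0.033  0.054  0.014]
[[ 0.975 -0.002  0.223]
 [-0.223 -0.001  0.975]
 [-0.002 -1.    -0.001]]
blue [ 279  255   74   60 1954] [328.76714432 283.66171955]
((315.216064453125, 283.6534118652344), (73.26243591308594, 58.621707916259766), 1.6846845149993896) [0.52450595 0.22146775 0.065     ]
```

View pics/w14.png

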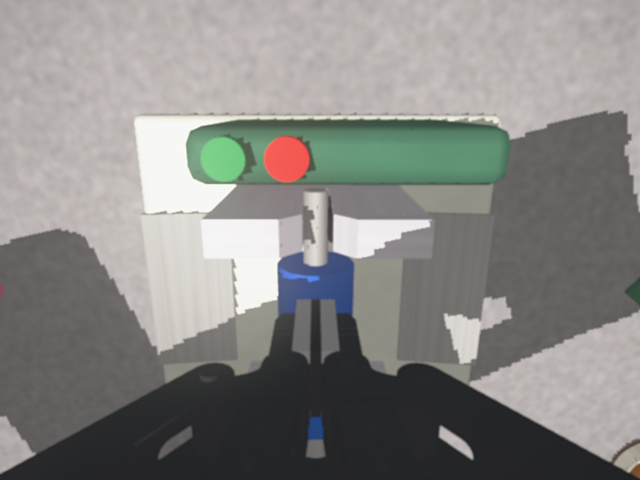

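View pics/s14.png

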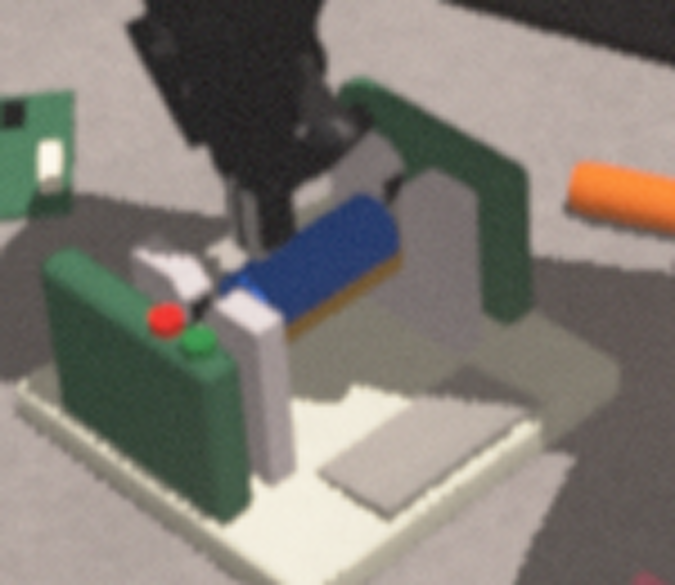

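```bash
python3 - <<'E'
from h import *
ps=vision.camera_params('side');pw=vision.camera_params('wrist')
print('camside',-ps['R'].T@ps['t'])
f=lambda v:((v-np.array([170,240]))*4.5).round(0)
for z in (.075,.082,.09,.1): print('tip',z,f(proj(ps,[.5261,.2243,z])))
zd=np.array([.223,.975,0]);c=np.array([.5209,.2008,0])
for a in (.065,.07,.075,.081): print('axis',a,'top at TCP',f(proj(ps,[.5261,.2243,a+.016])),'sleeve ends top',f(proj(ps,c+zd*.038+[0,0,a+.016])),f(proj(ps,c-zd*.038+[0,0,a+.016])),'wrist sleeve-top far',proj(pw,c+zd*.038+[0,0,a+.016]).round(1),'tip',proj(pw,c+zd*.068+[0,0,a+.005]).round(1))
for z in (.08,.085,.09,.095,.1): print('wrist: finger tip far edge',z,proj(pw,np.array([.5261,.2243,z])+zd*.011).round(1))
E
```

```text
camside [-0.04659248  0.92149663  0.82951181]
tip 0.075 [268. 302.]
tip 0.082 [267. 290.]
tip 0.09 [265. 275.]
tip 0.1 [263. 256.]
axis 0.065 top at TCP [267. 291.] sleeve ends top [241. 307.] [374. 223.] wrist sleeve-top far [317.5 260.6] tip [317.5 183.8]
axis 0.07 top at TCP [266. 282.] sleeve ends top [240. 298.] [373. 214.] wrist sleeve-top far [317.5 264.9] tip [317.5 185.9]
axis 0.075 top at TCP [265. 273.] sleeve ends top [239. 289.] [373. 205.] wrist sleeve-top far [317.6 269.4] tip [317.6 188.2]
axis 0.081 top at TCP [264. 262.] sleeve ends top [238. 278.] [372. 194.] wrist sleeve-top far [317.6 275.2] tip [317.6 191. ]
wrist: finger tip far edge 0.08 [317.  266.5]
wrist: finger tip far edge 0.085 [317.1 270.8]
wrist: finger tip far edge 0.09 [317.1 275.5]
wrist: finger tip far edge 0.095 [317.1 280.3]
wrist: finger tip far edge 0.1 [317.2 285.5]
```

The calibrated projections put the left shaft end at axis z≈0.080, as expected. They also show the closed fingertips at z≈0.105, which is higher than I assumed. So I still have about 8 mm to go.

>>> apply_moves(increments=[{"x": 0, "y": 0.2, "z": 0, "ax": 0, "ay": 0, "az": 0, "grip": 1}, {"x": 0, "y": 0.4, "z": 0, "ax": 0, "ay": 0, "az": 0, "grip": 1}, {"x": 0, "y": 0.4, "z": 0, "ax": 0, "ay": 0, "az": 0, "grip": 1}])

```text
time_s: 19.38
eef_pos: [0.526, 0.2243, 0.1028]
eef_rot: [-0.702, 0.703, -0.08, 0.078]
wrist_force: [-0.2, 0.1, -0.1]
opening: 0.001
```

```bash
python3 f.py
```

```text
19.375 [0.526  0.2243 0.1028] [-0.2  0.1 -0.1] [ 0.02  0.08 -0.07]
tool f [-0.2  0.1  0.1] m [-0.    0.07  0.08] [-0.002 -1.    -0.002]
```

>>> apply_moves(increments=[{"x": 0, "y": 0.15, "z": 0, "ax": 0, "ay": 0, "az": 0, "grip": 1}, {"x": 0, "y": 0.3, "z": 0, "ax": 0, "ay": 0, "az": 0, "grip": 1}, {"x": 0, "y": 0.3, "z": 0, "ax": 0, "ay": 0, "az": 0, "grip": 1}])

```text
time_s: 19.75
eef_pos: [0.5258, 0.2243, 0.0996]
eef_rot: [-0.702, 0.703, -0.08, 0.078]
wrist_force: [0.1, 0.9, -0.4]
opening: 0.002
```

```bash
python3 f.py
```

```text
19.75 [0.5258 0.2243 0.0996] [ 0.1  0.9 -0.4] [0.05 0.01 0.01]
tool f [-0.1  0.4  0.9] m [ 0.05 -0.01  0.02] [-0.003 -1.    -0.002]
```

>>> apply_moves(increments=[{"x": 0.05, "y": 0.12, "z": 0, "ax": 0, "ay": 0, "az": -0.003, "grip": 1}, {"x": 0.05, "y": 0.25, "z": 0, "ax": 0, "ay": 0, "az": -0.003, "grip": 1}, {"x": 0.05, "y": 0.25, "z": 0, "ax": 0, "ay": 0, "az": -0.003, "grip": 1}])

```text
time_s: 20.12
eef_pos: [0.5266, 0.2242, 0.0976]
eef_rot: [-0.702, 0.703, -0.079, 0.079]
wrist_force: [-1.9, 0.1, 5.0]
opening: -0.0
```

```bash
python3 f.py; python3 look.py w15; python3 - <<'E'
from h import *
im=vision.camera('side');cv2.imwrite('pics/s15.png',cv2.resize(im[240:370,170:320,::-1],None,fx=4.5,fy=4.5,interpolation=cv2.INTER_CUBIC))
E
```

```text
20.125 [0.5266 0.2242 0.0976] [-1.9  0.1  5. ] [-0.07  0.23 -0.01]
tool f [-1.9 -5.  -0.3] m [-0.12  0.    0.21] [ 0.001 -1.    -0.002]
[0.5266013  0.22417516 0.09760119] [ 0.196  0.331  1.717 -0.002  1.093  0.422] 20.125 -0.00047553227387529817 [-1.92  0.1   4.97] [-0.067  0.226 -0.005]
[[ 0.975  0.001  0.223]
 [-0.223 -0.002  0.975]
 [ 0.001 -1.    -0.002]]
blue [ 275  260   78   56 1743] [328.04532415 286.84624211]
((318.9149169921875, 280.1211242675781), (84.9344482421875, 46.52368927001953), 21.03750991821289) [0.52796875 0.22641137 0.065     ]
```

View pics/w15.png

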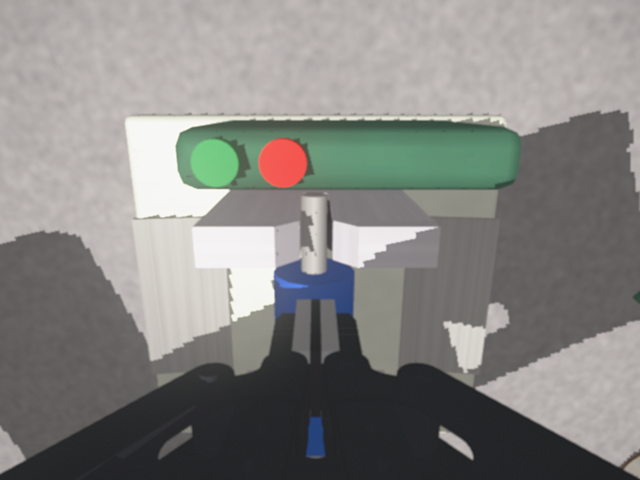

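View pics/s15.png

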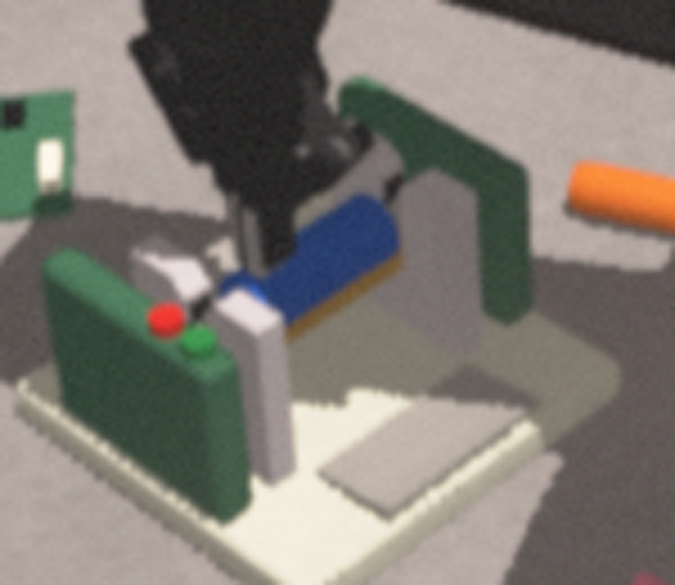

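Contact with the sleeve at about TCP z 0.098. Now pressing this end to see whether it gives.

>>> apply_moves(increments=[{"x": 0, "y": 0.1, "z": 0, "ax": 0, "ay": 0, "az": 0, "grip": 1}, {"x": 0, "y": 0.2, "z": 0, "ax": 0, "ay": 0, "az": 0, "grip": 1}, {"x": 0, "y": 0.2, "z": 0, "ax": 0, "ay": 0, "az": 0, "grip": 1}])

```text
time_s: 20.6
eef_pos: [0.5275, 0.2241, 0.0974]
eef_rot: [-0.702, 0.703, -0.078, 0.08]
wrist_force: [-3.7, -2.4, 13.2]
opening: 0.001
```

```bash
python3 f.py
```

```text
20.6 [0.5275 0.2241 0.0974] [-3.7 -2.4 13.2] [-0.49  0.69 -0.01]
tool f [ -3.1 -13.2  -3.2] m [-0.63  0.01  0.57] [ 0.003 -1.    -0.001]
```

>>> apply_moves(increments=[{"x": -0.05, "y": 0.15, "z": 0, "ax": 0, "ay": 0, "az": 0, "grip": 1}, {"x": -0.05, "y": 0.28, "z": 0, "ax": 0, "ay": 0, "az": 0, "grip": 1}, {"x": -0.05, "y": 0.28, "z": 0, "ax": 0, "ay": 0, "az": 0, "grip": 1}])

```text
time_s: 20.98
eef_pos: [0.5285, 0.2239, 0.0972]
eef_rot: [-0.702, 0.703, -0.077, 0.081]
wrist_force: [-5.2, -3.5, 17.9]
opening: -0.0
```

```bash
python3 f.py
```

```text
20.975 [0.5285 0.2239 0.0972] [-5.2 -3.5 17.9] [-0.62  0.82  0.04]
tool f [ -4.2 -17.9  -4.6] m [-0.79 -0.04  0.66] [ 0.006 -1.    -0.001]
```

The left end is stiff: 0.4 mm of give from 5 to 18 N. Raising and moving over to the right end.

>>> apply_moves(increments=[{"x": 0, "y": -1, "z": 0, "ax": 0, "ay": 0, "az": -0.006, "grip": 1}, {"x": -0.2, "y": -1, "z": -2.5, "ax": 0, "ay": 0, "az": -0.006, "grip": 1}, {"x": -0.2, "y": -1, "z": -4.9, "ax": 0, "ay": 0, "az": -0.006, "grip": 1}, {"x": -0.2, "y": -0.5, "z": -4.9, "ax": 0, "ay": 0, "az": -0.006, "grip": 1}, {"x": -0.2, "y": -0.3, "z": -4.9, "ax": 0, "ay": 0, "az": -0.006, "grip": 1}, {"x": -0.2, "y": -0.3, "z": -4.9, "ax": 0, "ay": 0, "az": -0.006, "grip": 1}])

```text
time_s: 21.72
eef_pos: [0.5156, 0.1772, 0.0999]
eef_rot: [-0.702, 0.704, -0.075, 0.083]
wrist_force: [-0.1, 1.2, -0.4]
opening: -0.0
```

```bash
python3 f.py; python3 - <<'E'
from h import *
print(move([.5153,.1764,.098],np.deg2rad(77.1)))
E
```

```text
21.725 [0.5156 0.1772 0.0999] [-0.1  1.2 -0.4] [0.04 0.03 0.01]
tool f [-0.4  0.3  1.2] m [ 0.03 -0.01  0.03] [ 0.012 -1.    -0.001]
[array([-0.01,  0.19, -0.08]), array([0.001, 0.002, 0.012]), array([ 1.80e-02, -3.14e+00, -2.00e-03])]
```

>>> apply_moves(increments=[{"x": 0, "y": 0.05, "z": 0, "ax": 0, "ay": 0, "az": 0.012, "grip": 1}, {"x": 0, "y": 0.15, "z": 0, "ax": 0, "ay": 0, "az": 0.012, "grip": 1}, {"x": 0, "y": 0.25, "z": 0, "ax": 0, "ay": 0, "az": 0.012, "grip": 1}, {"x": 0, "y": 0.25, "z": 0, "ax": 0, "ay": 0, "az": 0.012, "grip": 1}])

```text
time_s: 22.22
eef_pos: [0.5157, 0.1773, 0.0976]
eef_rot: [-0.702, 0.703, -0.079, 0.079]
wrist_force: [-0.4, -0.2, 1.5]
opening: 0.001
```

```bash
python3 f.py
```

```text
22.225 [0.5157 0.1773 0.0976] [-0.4 -0.2  1.5] [ 0.12  0.02 -0.05]
tool f [-0.3 -1.5 -0.2] m [0.11 0.05 0.04] [-0.    -1.    -0.001]
```

>>> apply_moves(increments=[{"x": 0, "y": 0.1, "z": 0, "ax": 0, "ay": 0, "az": 0, "grip": 1}, {"x": 0, "y": 0.2, "z": 0, "ax": 0, "ay": 0, "az": 0, "grip": 1}, {"x": 0, "y": 0.2, "z": 0, "ax": 0, "ay": 0, "az": 0, "grip": 1}])

```text
time_s: 22.6
eef_pos: [0.5166, 0.1772, 0.0973]
eef_rot: [-0.702, 0.703, -0.078, 0.079]
wrist_force: [-3.4, -2.5, 13.2]
opening: 0.001
```

```bash
python3 f.py
```

```text
22.6 [0.5166 0.1772 0.0973] [-3.4 -2.5 13.2] [-0.2   0.66  0.02]
tool f [ -2.8 -13.2  -3.2] m [-0.34 -0.02  0.6 ] [ 0.002 -1.    -0.001]
```

>>> apply_moves(increments=[{"x": -0.1, "y": 0.15, "z": 0, "ax": 0, "ay": 0, "az": 0, "grip": 1}, {"x": -0.1, "y": 0.28, "z": 0, "ax": 0, "ay": 0, "az": 0, "grip": 1}, {"x": -0.1, "y": 0.28, "z": 0, "ax": 0, "ay": 0, "az": 0, "grip": 1}])

```text
time_s: 22.98
eef_pos: [0.5172, 0.1771, 0.0972]
eef_rot: [-0.702, 0.703, -0.077, 0.08]
wrist_force: [-3.4, -3.0, 17.5]
opening: -0.003
```

```bash
python3 f.py
```

```text
22.975 [0.5172 0.1771 0.0972] [-3.4 -3.  17.5] [-0.45  0.74  0.07]
tool f [ -2.6 -17.5  -3.7] m [-0.61 -0.07  0.63] [ 0.005 -1.    -0.001]
```

Both ends stop stiffly at the same height: 0.0972 at about 18 N on each. Retracting for a final look.

>>> apply_moves(increments=[{"x": 0, "y": -2, "z": 0, "ax": 0, "ay": 0, "az": 0, "grip": 1}, {"x": 0, "y": -6, "z": 0, "ax": 0, "ay": 0, "az": 0, "grip": 1}, {"x": -2, "y": -11, "z": 2, "ax": 0, "ay": 0, "az": 0, "grip": 1}, {"x": -4, "y": -15, "z": 4, "ax": 0, "ay": 0, "az": 0, "grip": 1}, {"x": -6, "y": -17, "z": 4, "ax": 0, "ay": 0, "az": 0, "grip": 1}, {"x": -6, "y": -17, "z": 4, "ax": 0, "ay": 0, "az": 0, "grip": 1}, {"x": -6, "y": -17, "z": 4, "ax": 0, "ay": 0, "az": 0, "grip": 1}])

```text
time_s: 23.85
eef_pos: [0.4666, 0.2293, 0.2658]
eef_rot: [-0.702, 0.703, -0.077, 0.08]
wrist_force: [-0.2, -0.4, 0.3]
opening: 0.001
```

```bash
python3 look.py w16 roller_center mouth_left mouth_right slots_mid; python3 - <<'E'
from h import *
im=cv2.imread('pics/w16.png');
im=vision.camera('side');cv2.imwrite('pics/s16.png',cv2.resize(im[180:370,170:400,::-1],None,fx=3.1,fy=3.1,interpolation=cv2.INTER_CUBIC))
im=vision.camera('top');cv2.imwrite('pics/t16.png',im[:,:,::-1])
E
```

```text
[0.46664625 0.22931449 0.26579165] [ 0.23   0.027  1.707 -0.003  1.404  0.454] 23.85 0.0009827883611753642 [-0.18 -0.39  0.26] [-0.021  0.    -0.035]
[[ 0.975  0.004  0.221]
 [-0.221 -0.002  0.975]
 [ 0.004 -1.    -0.001]]
roller_center 0.74 [104.0, 213.8] [0.2947 0.2579 0.06  ]
roller_center 0.57 [386.2, 224.6] [0.5201 0.1969 0.06  ]
mouth_left 0.64 [401.3, 155.9] [0.5339 0.2568 0.105 ]
mouth_right 0.81 [391.7, 303.5] [0.5083 0.1477 0.105 ]
slots_mid 0.83 [398.2, 234.2] [0.5224 0.2015 0.105 ]
blue [ 369  180   43   99 3342] [390.64242968 231.14721724]
((389.7091064453125, 228.80197143554688), (38.77411651611328, 99.00231170654297), 2.642545223236084) [0.52170999 0.19424041 0.065     ]
```

View pics/w16.png

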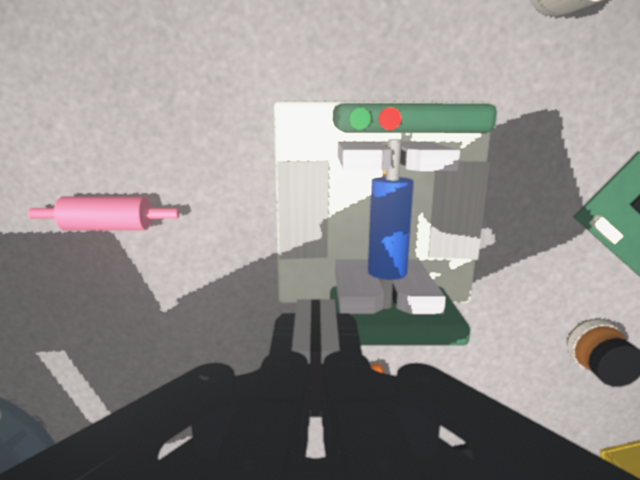

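View pics/s16.png

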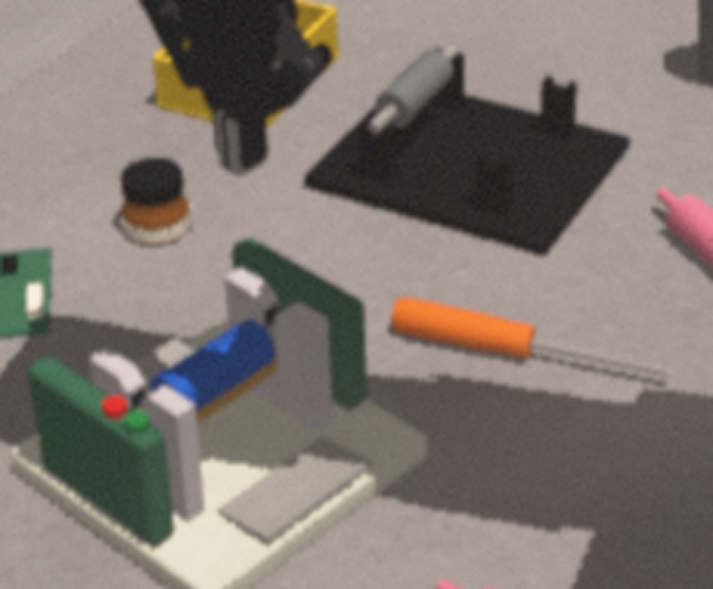

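```bash
python3 f.py; python3 -c "
from bench import ticket
print(ticket.hand_in())"
```

```text
24.2 [0.4668 0.2294 0.2662] [-0.3 -0.7 -0.1] [-0.02  0.03 -0.05]
tool f [-0.1  0.1 -0.7] m [-0.03  0.05  0.03] [ 0.004 -1.    -0.001]
the job is handed in; nothing more can be done
None
```

I fitted the blue roller into the cleaner, let go of it and handed the job in at 24.2 s. I couldn't read the seat sensors, so "fully home" is judged by feel; no verdict came back.

**How it went in:** I lifted the roller clear of the rest and centred the shaft over both slots. It went past the sprung pads at about 7–8 N in all, then came to a stiff stop at about 19 N. Its axis ended about 24 mm below the slot mouths, within the 20–44 mm range.

**Last checks:**
- **Both ends pressed:** I pressed each end of the sleeve separately with closed fingers. Both stopped at tool height 97.2 mm at about 18 N and gave no more than 0.4 mm, so the roller is level and seated.
- **Final view:** the roller lies in both slots, centred to within about 2 mm. The arm was clear of everything, and the worn roller was still in its rest. I saw nothing else on the bench disturbed.

**What disagreed:**
- **Moment reading:** I first took a moment reading as a sign that only the right end had landed. It came mostly from a side force acting at the wrist, and the end presses didn't support it.
- **Fingertip position:** the closed fingertips touched the sleeve with the tool about 20 mm lower than the stated 25 mm tip offset implied. This only made the pressing take longer.
- **Early slot estimate:** my first estimate of the slot position was about 3 mm off in x. I corrected it from a close view before lowering the roller.
- **Refused move:** my first move call was refused and had no effect on the scene.

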